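# Square a glue-stick caddy onto the bench scale's pan

## Task

Weigh the plywood glue-stick caddy: lift it by its handle board and stand it gently on the pan of the bench scale, short of the two stop bars. Then slide it along the pan until it comes home, first against the far stop bar and after that against the left one, each time holding a steady push of about 10 newtons for half a second and never as much as 15 against a bar. Leave it upright, released and square on the pan with no edge overhanging, and leave the other things on the bench where they are.

Things in the scene. Friction and masses are not known exactly. Their poses are not given: they have to be found in the camera images.
- caddy: Square open plywood caddy, 120 x 120 mm outside, walls 45 mm high, 0.24 to 0.5 kg, holding glue sticks and dowels that do not move. An upright handle board, 12 mm thick, stands in its middle along its x axis: 80 mm long, top 95 mm above the underside, free of the walls above 45 mm. Slides on the pan at a friction coefficient of 0.4 to 0.65. Origin: centre of the underside; z up.
- handle (a point): Point on the caddy's handle board, 83 mm above the underside's centre, 12 mm below the board's top; grip the board across the caddy's y axis. Axes as the caddy's.
- scale: Grey bench scale fixed to the bench, 180 x 160 x 45 mm, display on its -x side. Origin: on the bench under the centre of the pan's free area. Flat steel pan, top 60 mm above the bench; its bare edges lie 68 mm from that centre at -x and -y; along +x (far) and +y (left) stand raised lips, each with a stop bar in front that centres the caddy. Rigid: nothing gives.
- pan (a point): Centre of the pan's free area on its top surface, 60 mm above the scale's origin. Axes as the scale's.
- far_lip: Far lip of the pan, 16 mm high, its inner face 72 mm to the scale's +x of the pan's centre. On it rides a straight aluminium stop bar, 108 mm long, top 15.5 mm above the pan, locked by two screws: its face stands 55 to 65 mm from the pan's centre, parallel to the lip, the setting differing each time and not reported: feel for it. Origin: middle of the lip's underside, 74.5 mm to +x.
- left_lip: Left lip of the pan, 16 mm high, its inner face 72 mm to the scale's +y of the pan's centre. On it rides a straight aluminium stop bar, 108 mm long, top 15.5 mm above the pan, locked by two screws: its face stands 55 to 65 mm from the pan's centre, parallel to the lip, the setting differing each time and not reported: feel for it. Origin: middle of the lip's underside, 74.5 mm to +y. Its own x points to the scale's +y.
- glue_gun: Bystander: green and black cordless glue gun standing on its battery, about 115 x 75 mm at the foot and 190 mm high. Origin: centre of its foot.
- scissors: Bystander: scissors lying flat, about 175 mm long, 10 mm high, points to their +x. Origin: on the bench by the pivot.
- tape: Bystander: cardboard tape ring, 96 mm across and 36 mm high. Origin: centre of its underside.

How it is judged:
By the outcome, as a careful person would: the job done as asked, in the order asked, and still so for the second after the job is handed in, with the robot touching nothing.
It also fails if it takes over 72 s, if anything falls off the work surface, if the arm or the gripper's body presses on something with over 40 N, if the wrist force passes 120 N, or if a joint passes its speed limit or range.

## Robot

A 7-joint arm with a two-finger parallel gripper is mounted at the origin on the work surface. World frame = base frame: x ahead of the robot, y to its left, z up, the work surface at z = 0. Lengths are in m, angles in rad, forces in N, time in s.
With the tool pointing down it reaches from about 0.425 to 0.975 m from the base axis. Payload 16.7 kg.
Tool frame: the origin (TCP) lies between the finger pads; the fingertips stand 19 mm ahead of it and the grasp point (between the pads) is the TCP (nose_length is the distance from the TCP to the fingertips, in m); z points along the fingers, x is the direction in which the jaws open and shut, and the axes are right-handed (so a half turn about z gives the same grasp; the last joint's range is limited). The gripper opens to 85 mm and grips with 20 to 120 N. Pads are 22 mm wide; open, the fingers measure 114 mm over their backs; the gripper's body (76 mm by 85 mm) begins 54 mm behind the grasp point. The pads swing forward as they close: fully open they stand 13 mm farther back than shut.
Start: joints at [1.034, 0.426, 0.074, 1.606, -0.034, 1.111, -0.067], TCP at [0.255, -0.625, 0.218] pointing down, gripper open.
Joint ranges: [-2.85, 2.85], [-0.5, 2.14], [-1.23, 1.37], [0.21, 2.46], [-1.02, 4.16], [0.16, 2.05], [-2.73, 2.73]. Speed limits (rad/s): [1.89, 1.89, 2.39, 2.39, 3.01, 3.01, 3.01].

## Interface

Orientations are given as a unit quaternion [x, y, z, w].
In Python, from bench import * gives the robot as it stands.
- The arm moves only by the tool apply_moves, never from a script. Its argument "deltas" is a list of rows, each an object with "jaw": the finger opening in mm, from 0 to 85.4; "dp": the shift along the tool's x, y, z in mm, a list of three; "rotation": the turn, a rotation vector about the tool's x, y, z in rad, a list of three. In form: [{"jaw": jaw, "dp": [dx, dy, dz], "rotation": [wx, wy, wz]}, ...]. A call has exactly 5 rows; each row shifts and turns the commanded pose from where the row before left it, along the tool's axes as they then stand; what a row does not reach is not made up. A row lasts 1/10 s, in which the tool goes at most 50 mm and 8.59 degrees, less where a joint would pass 70% of its speed; a pose out of reach is approached as far as the arm can. A call is refused whole if a number of a shift passes 50 or a number of a turn 0.15, either way. A call with a gripper value outside its range is refused whole. The fingers move at their own pace and stop on an object; "grip_force" is the grip in N (left out, the last holds). Time passes only in rows, so rows that do not move let the fingers close, or fill a call up. It gives the time, the measured TCP pose, the force and the opening at its end, in the units of the state.
- state(): the state, without advancing time (a new reading comes with each control period).
- snapshot(name): name is "scene" or "top"; returns (picture, depth): 480x640x3 uint8, red, green, blue; 480x640 float32, m along the optical axis (not along the pixel's ray), 0 where there is no reading.
- camera_params(name): a dict with "fx", "fy", "cx", "cy" (pixels), "position" and "rotation" of the camera in the world. Camera axes: x right, y down, z forward; pixel columns grow to the right and rows downward; lengths in m; the calibration is good to about 2 mm. A picture is of the moment at which its call begins. camera_params takes no time and is no camera call.
- close_job(): hands the job in, once; it reports no verdict.
Trained networks look in the newest picture that a camera, given by its name, has taken for a name from the list of things; names that differ only in an ending like _2 or _b are one class to them, and where a whole thing is asked for, a point or a joint stands for the part that bears it (a point fixed in the world has none). Each returns a list of dicts, best first, with "confidence" (0 to 1); they miss things now and then, are a little off and sometimes report something else, mostly with a low value. They report only what shows in the picture. A call takes as long as a camera call.
- search_frame(camera, name): "uv" ([column, row] in pixels, amid what is visible of it).
- mark_of(camera, name): "uv" ([column, row] in pixels: a listed point, or the origin of a listed thing).
The state is a dict: "t": time; "joint_positions": joint angles; "dq": joint speeds; "effort": joint torques, N m; "tcp_pos": TCP position; "tcp_rot": TCP orientation; "wrist_force": force on the tool from outside, world axes, zero at the start; "wrist_torque": the same for the moment, N m; "width": finger opening in m.
Only numpy, scipy, OpenCV 4.12 (cv2) and the standard library are available. Lean on these libraries where they do the work, as an engineer would, in place of code of your own. Each camera call takes 0.05 s, during which the arm holds its last target. There are 200 camera calls.

## Working session

There is one attempt and no reset: what is moved stays moved. The work goes in short steps, Python scripts to look and compute and a tool call to move; the robot and the scene stay as the last step left them, time stands still between calls to the robot, and variables do not carry over. Pictures are saved under pics/ and viewed, about 8 in all and at most 12, crops included, and the job is handed in when it is done.

Besides the shell and the picture viewer there is one more tool, called after "Request:" as a command line: name --argument value ..., lists and objects as JSON in quotes. apply_moves: Moves the arm, as the interface text tells. Its arguments: {"type":"object","properties":{"deltas":{"type":"array"},"grip_force":{"type":"number"}},"required":["deltas"]}

```bash
ls; mkdir -p pics
python3 - <<'E'
from bench import *
import cv2,numpy as np
s=state();print({k:np.round(v,3).tolist() for k,v in s.items()})
for c in("scene","top"):
    im,d=snapshot(c);cv2.imwrite(f"pics/{c}0.png",im[:,:,::-1]);np.save(f"/tmp/{c}0.npy",d)
    p=camera_params(c);print(c,p)
    K=p
    for n in("caddy","handle","scale","pan","far_lip","left_lip","glue_gun","scissors","tape"):
        r=mark_of(c,n)
        for q in r[:1]:
            u,v=q["uv"];z=d[int(round(v)),int(round(u))]
            P=np.array(p["position"])+np.array(p["rotation"])@(np.array([(u-p["cx"])/p["fx"],(v-p["cy"])/p["fy"],1])*z) if np.array(p["rotation"]).shape==(3,3) else z
            print(n,np.round(q["uv"],1),round(q["confidence"],2),np.round(P,3))
E
```

```text
pics
{'t': 0.0, 'joint_positions': [1.034, 0.427, 0.074, 1.607, -0.034, 1.111, -0.067], 'dq': [0.001, -0.0, -0.001, 0.001, -0.001, 0.001, -0.0], 'effort': [-0.001, -94.984, 3.76, -46.351, 0.019, 0.01, -0.0], 'tcp_pos': [0.255, -0.624, 0.217], 'tcp_rot': [0.83, -0.558, -0.001, -0.0], 'wrist_force': [-0.577, 0.46, -0.052], 'wrist_torque': [0.026, 0.004, 0.013], 'width': 0.085}
scene {'fx': 462.6851923554779, 'fy': 462.6851923554779, 'cx': 320.6164481228049, 'cy': 245.77768278277136, 'position': array([1.23424745, 0.41042872, 0.92028129]), 'rotation': array([ 0.4399801 ,  0.8272498 , -0.3071591 , -0.16651898])}
caddy [387.8 269. ] 0.79 1.132
handle [392.6 247.4] 0.88 1.101
scale [289.8 201.3] 0.92 1.223
pan [282.2 190.3] 0.85 1.274
far_lip [260.6 197.1] 0.85 1.24
left_lip [299.5 201.3] 0.62 1.232
glue_gun [186.2 232.5] 0.83 1.19
scissors [439.4 361.3] 0.78 0.992
tape [284.6 301.3] 0.75 1.105
top {'fx': 616.1402520335542, 'fy': 616.1402520335542, 'cx': 315.81482152038046, 'cy': 232.7339385193491, 'position': array([ 4.71889416e-01, -1.61598004e-04,  1.38439601e+00]), 'rotation': array([-0.70458517,  0.70696006, -0.04681524,  0.03969311])}
caddy [241.3 278.2] 0.78 1.303
handle [237.9 279.8] 0.61 1.284
scale [400.6 299. ] 0.95 1.318
pan [402.8 299.8] 0.93 1.318
far_lip [415.9 267.6] 0.94 1.319
left_lip [369.9 289.3] 0.8 1.337
glue_gun [467.3 191.6] 0.68 1.356
scissors [149.7 205. ] 0.87 1.392
tape [314.2 183.5] 0.93 1.411
```

```bash
cat > h.py <<'E'
from bench import *
import cv2,numpy as np
from scipy.spatial.transform import Rotation as R
def onz(p,uv,z):
    r=R.from_quat(p["rotation"]).apply([(uv[0]-p["cx"])/p["fx"],(uv[1]-p["cy"])/p["fy"],1]);o=np.array(p["position"])
    return o+r*(z-o[2])/r[2]
def cloud(p,d):
    v,u=np.mgrid[:480,:640];P=np.stack([(u-p["cx"])/p["fx"]*d,(v-p["cy"])/p["fy"]*d,d],-1).reshape(-1,3)
    return (R.from_quat(p["rotation"]).apply(P)+p["position"]).reshape(480,640,3)
E
python3 - <<'E'
from h import *
M={"top":dict(caddy=(241.3,278.2,0),handle=(237.9,279.8,.083),pan=(402.8,299.8,.06),scale=(400.6,299,0),far_lip=(415.9,267.6,.06),left_lip=(369.9,289.3,.06),glue_gun=(467.3,191.6,0),scissors=(149.7,205,0),tape=(314.2,183.5,0)),
"scene":dict(caddy=(387.8,269,0),handle=(392.6,247.4,.083),pan=(282.2,190.3,.06),scale=(289.8,201.3,0),far_lip=(260.6,197.1,.06),left_lip=(299.5,201.3,.06),glue_gun=(186.2,232.5,0),tape=(284.6,301.3,0))}
for c in M:
    p=camera_params(c)
    for n,(u,v,z) in M[c].items(): print(c,n,np.round(onz(p,(u,v),z),3))
p=camera_params("top");P=cloud(p,np.load("/tmp/top0.npy"))
X=P.reshape(-1,3)
def rect(m,nm):
    Q=X[m];print(nm,len(Q),np.round(np.median(Q,0),3),cv2.minAreaRect((Q[:,:2]*1000).astype(np.float32)))
for nm,(cx,cy) in dict(caddy=(.38,.16),pan=(.3,-.17)).items(): pass
a=cv2.imread("pics/top0.png");b=cv2.imread("pics/scene0.png")
cv2.imwrite("pics/both.png",cv2.resize(np.vstack([a[100:400],b[100:400]]),None,fx=1,fy=1))
E
```

```text
top caddy [0.54  0.153 0.   ]
top handle [0.533 0.151 0.083]
top pan [ 0.49  -0.199  0.06 ]
top scale [ 0.492 -0.204  0.   ]
top far_lip [ 0.559 -0.229  0.06 ]
top left_lip [ 0.512 -0.129  0.06 ]
top glue_gun [ 0.736 -0.362  0.   ]
top scissors [0.707 0.362 0.   ]
top tape [ 0.756 -0.011  0.   ]
scene caddy [0.539 0.154 0.   ]
scene handle [0.537 0.155 0.083]
scene pan [ 0.505 -0.201  0.06 ]
scene scale [ 0.479 -0.197  0.   ]
scene far_lip [ 0.56  -0.233  0.06 ]
scene left_lip [ 0.514 -0.136  0.06 ]
scene glue_gun [ 0.734 -0.356  0.   ]
scene tape [ 0.763 -0.003  0.   ]
```

View pics/both.png

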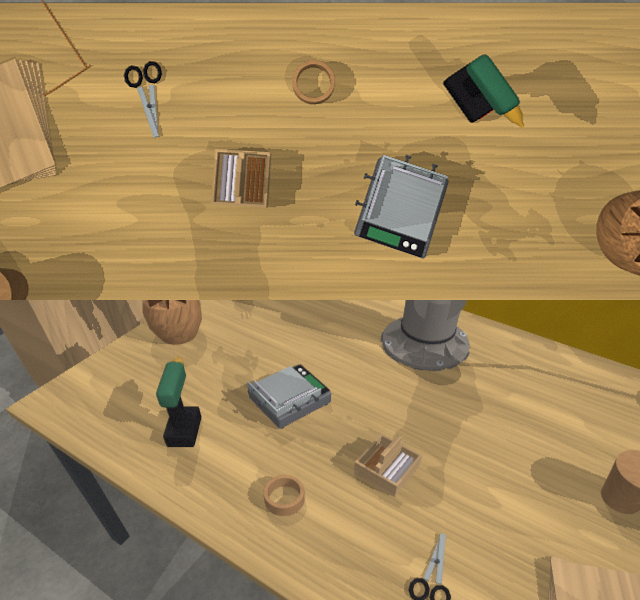

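The picture shows the caddy at top (242,278), handle board running roughly vertically, and the scale at (403,305), turned about 15°, its display toward the robot. The tape is at (314,183), the glue gun at (485,190).

Run:
```python
from h import *
for c in("top","scene"):
    p=camera_params(c);X=cloud(p,np.load(f"/tmp/{c}0.npy")).reshape(-1,3)
    def rect(nm,c0,r,z0,z1):
        Q=X[(np.hypot(X[:,0]-c0[0],X[:,1]-c0[1])<r)&(X[:,2]>z0)&(X[:,2]<z1)]
        if len(Q)<10: print(nm,len(Q));return
        print(c,nm,len(Q),np.round(Q.mean(0),3),np.round(np.array(cv2.minAreaRect((Q[:,:2]*1000).astype(np.float32))[0]),1),np.round(cv2.minAreaRect((Q[:,:2]*1000).astype(np.float32))[1:][0],1),cv2.minAreaRect((Q[:,:2]*1000).astype(np.float32))[2])
    rect("caddywalls",(.54,.154),.1,.037,.052);rect("caddyall",(.54,.154),.11,.02,.12);rect("handle",(.54,.154),.1,.085,.11);rect("handle",(.54,.154),.1,.06,.11)
    rect("pan",(.49,-.2),.13,.055,.065);rect("panlips",(.49,-.2),.15,.07,.085);rect("scale",(.49,-.2),.15,.03,.09)
a=cv2.imread("pics/top0.png")
A=cv2.resize(a[230:330,200:285],None,fx=4.7,fy=4.7,interpolation=2)[:470,:400]
B=cv2.resize(a[250:365,345:455],None,fx=4,fy=4,interpolation=2);h=min(len(A),len(B))
cv2.imwrite("pics/z.png",np.hstack([A[:h],B[:h,:400]]))
```

```text
top caddywalls 666 [0.539 0.151 0.045] [539.3 151.2] [121.1 120.4] 86.29537963867188
top caddyall 1837 [0.54  0.16  0.046] [539.3 151.2] [121.1 120.4] 86.29537963867188
top handle 237 [0.539 0.15  0.094] [539.1 150.9] [12.6 77.8] 86.24366760253906
top handle 359 [0.538 0.15  0.086] [539.4 150.8] [ 12.7 107. ] 86.15934753417969
top pan 3702 [ 0.488 -0.204  0.06 ] [ 484.7 -185.1] [169.8 181.8] 69.82891845703125
top panlips 761 [ 0.531 -0.18   0.075] [ 537.2 -181.4] [106.8 202.3] 24.736801147460938
top scale 6451 [ 0.478 -0.196  0.059] [ 486.7 -192.5] [181.5 197.8] 71.45073699951172
scene caddywalls 595 [0.549 0.152 0.043] [541.2 150. ] [121.7 123.2] 86.80094146728516
scene caddyall 1899 [0.548 0.158 0.043] [541.5 150.1] [121.8 123.7] 86.80094146728516
scene handle 159 [0.544 0.151 0.093] [541.9 150.9] [13.5 80. ] 85.42323303222656
scene handle 313 [0.549 0.152 0.082] [542.4 150.9] [ 13.5 106.6] 85.42323303222656
scene pan 1409 [ 0.491 -0.203  0.059] [ 507.1 -194.5] [171.1 161.3] 70.30681610107422
scene panlips 415 [ 0.534 -0.178  0.073] [ 541.4 -181.2] [107.1 203.7] 25.214900970458984
scene scale 2823 [ 0.497 -0.186  0.057] [ 490.  -190.4] [181.7 199.9] 71.8857421875
```

View pics/z.png

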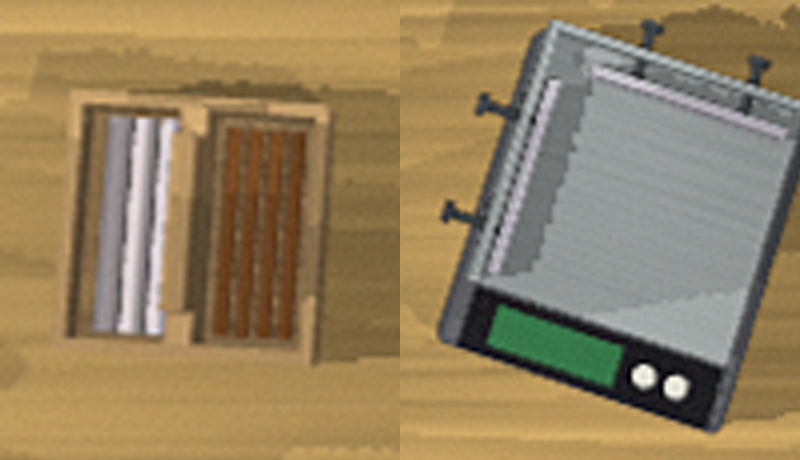

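The crops show the handle board from about (195,110) to (180,345) in the left one, and the two pinkish stop bars standing well in from the lips, both locked by screws, in the right one. Next I fit the scale's yaw and the bar faces.

Run:
```python
from h import *
for c in("top","scene"):
    p=camera_params(c);C=cloud(p,np.load(f"/tmp/{c}0.npy"));X=C.reshape(-1,3)
    Q=X[(np.hypot(X[:,0]-.49,X[:,1]+.19)<.15)&(X[:,2]>.069)&(X[:,2]<.08)]
    best=max((sum((np.histogram((Q[:,:2]@R.from_euler('z',a,degrees=True).as_matrix()[:2,:2])[:,k],bins=np.arange(-1,1,.001))[0]**2).sum() for k in(0,1)),a) for a in np.arange(-25,-12,.25))
    a=best[1];M=R.from_euler('z',a,degrees=True).as_matrix()[:2,:2]
    q=Q[:,:2]@M;print(c,"yaw",best,len(Q))
    for k in(0,1):
        h,e=np.histogram(q[:,k],bins=np.arange(-.1,.8,.002) if k==0 else np.arange(-.3,.3,.002))
        i=np.where(h>0.12*h.max())[0];print("xy"[k],[(round(e[j]*1e3),int(h[j])) for j in i])
    S=X[(np.hypot(X[:,0]-.49,X[:,1]+.19)<.17)&(X[:,2]>.02)&(X[:,2]<.08)]
    s=S[:,:2]@M;print("body pct",np.round(np.percentile(s,[.5,1,99,99.5],axis=0),3).tolist())
    Z=X[(np.hypot(X[:,0]-.49,X[:,1]+.19)<.17)&(X[:,2]>.056)&(X[:,2]<.064)][:,:2]@M;print("pan pct",np.round(np.percentile(Z,[.5,1,2,98,99,99.5],axis=0),3).tolist())
```

```text
top yaw (np.int64(20010), np.float64(-18.5)) 755
x [(488, 15), (490, 16), (492, 13), (530, 9), (548, 13), (550, 15), (552, 14), (554, 8), (582, 26), (584, 43), (586, 48), (588, 35), (594, 8), (598, 8), (600, 61), (602, 59), (604, 47), (616, 11), (618, 10)]
y [(-82, 9), (-78, 9), (-76, 13), (-74, 13), (-72, 13), (-18, 11), (-16, 17), (-14, 13), (-12, 12), (24, 34), (26, 50), (28, 46), (30, 26), (32, 10), (34, 60), (36, 56), (38, 45), (58, 8), (60, 10)]
body pct [[0.425, -0.117], [0.426, -0.115], [0.605, 0.044], [0.614, 0.056]]
pan pct [[0.461, -0.105], [0.462, -0.105], [0.463, -0.104], [0.598, 0.031], [0.6, 0.032], [0.6, 0.038]]
scene yaw (np.int64(8536), np.float64(-18.5)) 463
x [(472, 5), (486, 6), (490, 5), (492, 6), (494, 7), (496, 8), (498, 6), (510, 5), (520, 5), (524, 5), (526, 5), (534, 6), (542, 5), (550, 5), (552, 7), (554, 6), (556, 10), (560, 5), (564, 6), (586, 21), (588, 22), (590, 37), (592, 12), (594, 6), (600, 5), (602, 15), (604, 30), (606, 41), (608, 15), (624, 5)]
y [(-74, 8), (-16, 10), (-14, 8), (-12, 7), (24, 12), (26, 21), (28, 30), (30, 21), (32, 20), (34, 23), (36, 52), (38, 39), (40, 11)]
body pct [[0.428, -0.108], [0.429, -0.106], [0.613, 0.059], [0.621, 0.061]]
pan pct [[0.463, -0.106], [0.464, -0.105], [0.465, -0.103], [0.608, 0.039], [0.608, 0.039], [0.609, 0.04]]
```

```bash
cat >> h.py <<'E'
def plan(x,y,z,xa):
    "delta in tool axes (mm) and yaw turn to reach pose with tool x at world angle xa deg, pointing down"
    s=state();q=R.from_quat(s["tcp_rot"]);a=np.radians(xa)
    T=R.from_matrix(np.array([[np.cos(a),np.sin(a),0],[np.sin(a),-np.cos(a),0],[0,0,-1]]))
    d=q.inv().apply(np.array([x,y,z])-s["tcp_pos"])*1e3;r=(q.inv()*T).as_rotvec()
    print("t",round(s["t"],2),"tcp",np.round(s["tcp_pos"],4),"dp",np.round(d,2),"rot",np.round(r,4),"F",np.round(s["wrist_force"],2),"T",np.round(s["wrist_torque"],3),"w",round(s["width"],4))
E
echo
```

Request:
apply_moves --deltas '[{"jaw": 85, "dp": [-34, -31, 0], "rotation": [0, 0, 0]}, {"jaw": 85, "dp": [-34, -31, 0], "rotation": [0, 0, 0]}, {"jaw": 85, "dp": [-34, -31, 0], "rotation": [0, 0, 0]}, {"jaw": 85, "dp": [-34, -31, 0], "rotation": [0, 0, 0]}, {"jaw": 85, "dp": [-34, -31, 0], "rotation": [0, 0, 0]}]'

```text
t: 1.5
tcp_pos: [0.3348, -0.4071, 0.2181]
tcp_rot: [0.83, -0.558, 0.0, 0.0]
wrist_force: [1.0, -0.3, -0.5]
width: 0.085
```

Request:
apply_moves --deltas '[{"jaw": 85, "dp": [-34, -31, 0], "rotation": [0, 0, 0]}, {"jaw": 85, "dp": [-34, -31, 0], "rotation": [0, 0, 0]}, {"jaw": 85, "dp": [-34, -31, 0], "rotation": [0, 0, 0]}, {"jaw": 85, "dp": [-34, -31, 0], "rotation": [0, 0, 0]}, {"jaw": 85, "dp": [-34, -31, 0], "rotation": [0, 0, 0]}]'

```text
t: 2.0
tcp_pos: [0.414, -0.1912, 0.2183]
tcp_rot: [0.83, -0.558, 0.0, -0.0]
wrist_force: [1.0, -0.0, 0.0]
width: 0.0847
```

Request:
apply_moves --deltas '[{"jaw": 85, "dp": [-34, -31, 0], "rotation": [0, 0, 0]}, {"jaw": 85, "dp": [-34, -31, 0], "rotation": [0, 0, 0]}, {"jaw": 85, "dp": [-34, -31, 0], "rotation": [0, 0, 0]}, {"jaw": 85, "dp": [-34, -31, 0], "rotation": [0, 0, 0]}, {"jaw": 85, "dp": [-34, -31, 0], "rotation": [0, 0, 0]}]'

```text
t: 2.5
tcp_pos: [0.4933, 0.0249, 0.2183]
tcp_rot: [0.83, -0.558, 0.0, -0.0]
wrist_force: [0.6, -0.9, -0.1]
width: 0.0851
```

```bash
python3 -c "
from h import *
plan(.540,.151,.2,-93.7)"
```

```text
t 2.5 tcp [0.4933 0.0249 0.2183] dp [-99.12 -90.88  18.31] rot [-8.000e-04 -2.000e-04  4.521e-01] F [ 0.55 -0.93 -0.07] T [-0.081 -0.039 -0.041] w 0.0851
```

Request:
apply_moves --deltas '[{"jaw": 85, "dp": [-33, -30.3, 0], "rotation": [0, 0, 0]}, {"jaw": 85, "dp": [-33, -30.3, 0], "rotation": [0, 0, 0]}, {"jaw": 85, "dp": [-33.1, -30.3, 0], "rotation": [0, 0, 0]}, {"jaw": 85, "dp": [0, 0, 10], "rotation": [0, 0, 0.113]}, {"jaw": 85, "dp": [0, 0, 8], "rotation": [0, 0, 0.113]}]'

```text
t: 3.0
tcp_pos: [0.5396, 0.1508, 0.1994]
tcp_rot: [0.761, -0.648, -0.0, -0.0]
wrist_force: [-0.3, -0.7, -0.6]
width: 0.0854
```

Request:
apply_moves --deltas '[{"jaw": 60, "dp": [0, 0, 10], "rotation": [0, 0, 0.113]}, {"jaw": 60, "dp": [0, 0, 10], "rotation": [0, 0, 0.113]}, {"jaw": 60, "dp": [0, 0, 10], "rotation": [0, 0, 0]}, {"jaw": 60, "dp": [0, 0, 0], "rotation": [0, 0, 0]}, {"jaw": 60, "dp": [0, 0, 0], "rotation": [0, 0, 0]}]'

```text
t: 3.5
tcp_pos: [0.5396, 0.1493, 0.1701]
tcp_rot: [-0.685, 0.728, 0.0, 0.0]
wrist_force: [-0.1, -0.2, 0.5]
width: 0.06
```

```bash
python3 -c "
from h import *
plan(.540,.151,.083,-93.7)
im,d=snapshot('scene');cv2.imwrite('pics/s1.png',cv2.resize(im[200:350,300:500,::-1],None,fx=3,fy=3))"
```

```text
t 3.5 tcp [0.5396 0.1493 0.1701] dp [-1.72 -0.29 87.06] rot [0.0001 0.0001 0.0032] F [-0.09 -0.16  0.53] T [-0.019  0.027  0.029] w 0.06
```

View pics/s1.png

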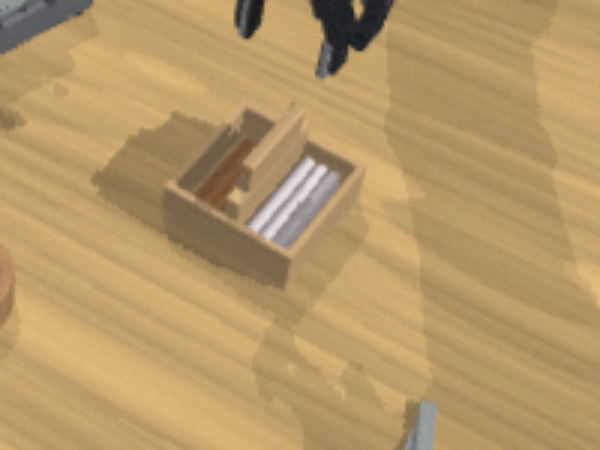

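Crop shows the open fingers (245,15) and (330,55) above and either side of the board top (275,140). Descending.

Request:
apply_moves --deltas '[{"jaw": 60, "dp": [-1.7, 0, 25], "rotation": [0, 0, 0]}, {"jaw": 60, "dp": [0, 0, 25], "rotation": [0, 0, 0]}, {"jaw": 60, "dp": [0, 0, 20], "rotation": [0, 0, 0]}, {"jaw": 60, "dp": [0, 0, 12], "rotation": [0, 0, 0]}, {"jaw": 60, "dp": [0, 0, 5], "rotation": [0, 0, 0]}]'

```text
t: 4.05
tcp_pos: [0.5395, 0.1508, 0.0823]
tcp_rot: [-0.684, 0.729, 0.0, -0.0]
wrist_force: [-0.7, 1.1, -0.1]
width: 0.0598
```

Request:
apply_moves --deltas '[{"jaw": 20, "dp": [0, 0, 0], "rotation": [0, 0, 0]}, {"jaw": 14, "dp": [0, 0, 0], "rotation": [0, 0, 0]}, {"jaw": 8, "dp": [0, 0, 0], "rotation": [0, 0, 0]}, {"jaw": 5, "dp": [0, 0, 0], "rotation": [0, 0, 0]}, {"jaw": 5, "dp": [0, 0, 0], "rotation": [0, 0, 0]}]' --grip_force 80

```text
t: 4.55
tcp_pos: [0.5399, 0.151, 0.0834]
tcp_rot: [-0.684, 0.729, -0.0, 0.0]
wrist_force: [0.7, -0.1, 0.3]
width: 0.0051
```

Request:
apply_moves --deltas '[{"jaw": 5, "dp": [0, 0, 0], "rotation": [0, 0, 0]}, {"jaw": 5, "dp": [0, 0, 0], "rotation": [0, 0, 0]}, {"jaw": 5, "dp": [0, 0, -5], "rotation": [0, 0, 0]}, {"jaw": 5, "dp": [0, 0, -10], "rotation": [0, 0, 0]}, {"jaw": 5, "dp": [0, 0, -15], "rotation": [0, 0, 0]}]'

```text
t: 5.05
tcp_pos: [0.5394, 0.1509, 0.1136]
tcp_rot: [-0.684, 0.729, 0.0, -0.0]
wrist_force: [-0.6, 0.2, -1.0]
width: 0.005
```

```bash
python3 -c "
from h import *
plan(.4798,-.2048,.23,-108.5)"
```

```text
t 5.05 tcp [0.5394 0.1509 0.1136] dp [ 358.76   36.72 -116.31] rot [ 0.0009 -0.0003  0.2587] F [-0.62  0.19 -1.01] T [ 0.002 -0.006  0.074] w 0.005
```

The jaws closed to 5 mm, so they do not hold the 12 mm board. Looking.

```bash
python3 -c "
from h import *
im,d=snapshot('scene');im2,d2=snapshot('top');np.save('/tmp/top1.npy',d2);np.save('/tmp/scene1.npy',d)
cv2.imwrite('pics/s2.png',np.hstack([cv2.resize(im[200:350,330:480,::-1],(450,450)),cv2.resize(im2[220:340,180:270,::-1],(338,450))]))"
```

```text
(no output)
```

View pics/s2.png

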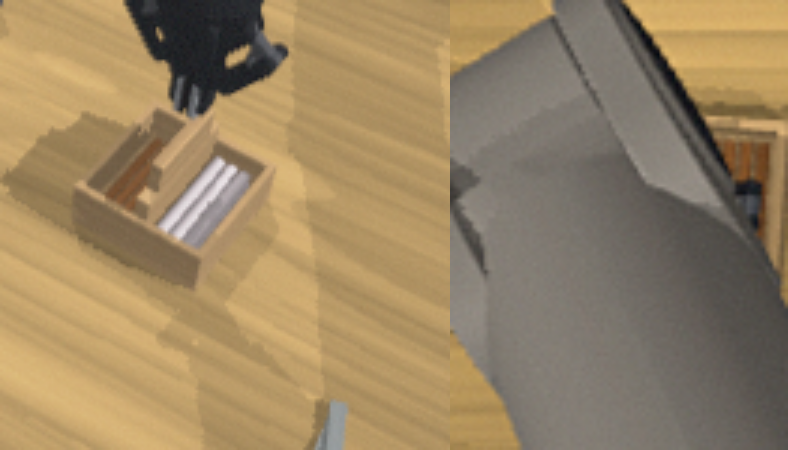

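The left crop shows the closed fingertips at (190,105), behind the board's near end at (205,120), not over its middle (185,155). I'll check what the depth says about where the fingers are.

Run:
```python
from h import *
p=camera_params('scene');C=cloud(p,np.load('/tmp/scene1.npy'));s=state()
q=R.from_quat(p["rotation"])
for z in(0,.019):
    c=q.inv().apply(np.array(s["tcp_pos"])-[0,0,z]-p["position"]);print("proj tcp",c[0]/c[2]*p["fx"]+p["cx"],c[1]/c[2]*p["fy"]+p["cy"])
# crop px (190,105)/3 + (330,200)
print("finger pts");
for v in range(222,240,2): print(v,[tuple(np.round(C[v,u],3).tolist()) for u in (388,391,394,397)])
X=C.reshape(-1,3)
Q=X[(np.hypot(X[:,0]-.54,X[:,1]-.154)<.11)&(X[:,2]>.085)&(X[:,2]<.1)]
print(np.round(Q.mean(0),3),cv2.minAreaRect((Q[:,:2]*1000).astype(np.float32)))
im,_=snapshot('scene')
for n in("caddy","handle"): print(n,mark_of('scene',n)[:2],[np.round(onz(p,mark_of('scene',n)[0]["uv"],z),3) for z in(0,.083)])
```

```text
proj tcp 392.2226859144249 238.57880067060393
proj tcp 391.24127256240206 243.9317054673998
finger pts
222 [(0.551, 0.138, 0.172), (0.552, 0.146, 0.178), (0.535, 0.146, 0.163), (0.56, 0.162, 0.194)]
224 [(0.554, 0.14, 0.169), (0.549, 0.145, 0.168), (0.539, 0.149, 0.161), (0.553, 0.161, 0.181)]
226 [(0.547, 0.138, 0.155), (0.551, 0.147, 0.165), (0.553, 0.155, 0.171), (0.551, 0.161, 0.173)]
228 [(0.547, 0.139, 0.15), (0.551, 0.148, 0.158), (0.551, 0.155, 0.163), (0.554, 0.163, 0.171)]
230 [(0.551, 0.141, 0.148), (0.549, 0.148, 0.151), (0.549, 0.155, 0.155), (0.548, 0.162, 0.158)]
232 [(0.55, 0.142, 0.141), (0.547, 0.148, 0.142), (0.552, 0.157, 0.151), (0.546, 0.162, 0.149)]
234 [(0.551, 0.143, 0.135), (0.546, 0.148, 0.134), (0.552, 0.158, 0.145), (0.55, 0.164, 0.148)]
236 [(0.552, 0.144, 0.13), (0.434, 0.107, -0.001), (0.552, 0.159, 0.139), (0.549, 0.165, 0.14)]
238 [(0.482, 0.118, 0.042), (0.482, 0.126, 0.047), (0.552, 0.16, 0.133), (0.51, 0.152, 0.089)]
[0.548 0.151 0.092] ((542.1312866210938, 150.77957153320312), (12.748064041137695, 80.86529541015625), 86.72140502929688)
caddy [{'uv': [387.5, 266.8], 'confidence': 0.85}] [array([0.533, 0.15 , 0.   ]), array([0.596, 0.173, 0.083])]
handle [{'uv': [391.3, 250.2], 'confidence': 0.97}, {'uv': [289.2, 202.5], 'confidence': 0.18}] [array([0.479, 0.131, 0.   ]), array([0.547, 0.157, 0.083])]
```

The xy is right, but the fingertips really stand near z≈0.13 where the reported pose implies 0.095. The depth puts the gripper about 35 mm higher than reported, which fits missing the board without any force. I'll open, go lower and check the tips again before closing.

Request:
apply_moves --deltas '[{"jaw": 60, "dp": [0, 0, 0], "rotation": [0, 0, 0]}, {"jaw": 60, "dp": [0, 0, 0], "rotation": [0, 0, 0]}, {"jaw": 60, "dp": [0, 0, 0], "rotation": [0, 0, 0]}, {"jaw": 60, "dp": [0, 0, 0], "rotation": [0, 0, 0]}, {"jaw": 60, "dp": [0, 0, 0], "rotation": [0, 0, 0]}]'

```text
t: 6.0
tcp_pos: [0.5397, 0.1509, 0.1129]
tcp_rot: [-0.684, 0.729, 0.0, 0.0]
wrist_force: [0.4, -0.7, 0.4]
width: 0.0597
```

Request:
apply_moves --deltas '[{"jaw": 60, "dp": [0, 0, 10], "rotation": [0, 0, 0]}, {"jaw": 60, "dp": [0, 0, 10], "rotation": [0, 0, 0]}, {"jaw": 60, "dp": [0, 0, 8], "rotation": [0, 0, 0]}, {"jaw": 60, "dp": [0, 0, 8], "rotation": [0, 0, 0]}, {"jaw": 60, "dp": [0, 0, 6], "rotation": [0, 0, 0]}]'

```text
t: 6.5
tcp_pos: [0.5393, 0.1508, 0.0699]
tcp_rot: [-0.684, 0.729, 0.0, -0.0]
wrist_force: [0.1, -0.1, 0.6]
width: 0.06
```

Run:
```python
from h import *
plan(.540,.151,.083,-93.7)
im,d=snapshot('scene');p=camera_params('scene');C=cloud(p,d)
cv2.imwrite('pics/s3.png',cv2.resize(im[180:300,330:450,::-1],(600,600),interpolation=2))
X=C.reshape(-1,3)
m=(abs(X[:,0]-.54)<.03)&(im.reshape(-1,3).max(1)<90)
for lo in np.arange(.06,.2,.01):
    Q=X[m&(X[:,2]>=lo)&(X[:,2]<lo+.01)&(abs(X[:,1]-.151)<.07)]
    if len(Q): print(round(lo,2),len(Q),np.round(np.percentile(Q[:,1],[5,50,95]),3),np.round(np.median(Q[:,0]),3))
```

```text
t 6.5 tcp [0.5393 0.1508 0.0699] dp [ -0.2   -0.64 -13.13] rot [ 0.0009 -0.0002  0.0003] F [ 0.07 -0.12  0.58] T [ 0.021 -0.029  0.03 ] w 0.06
0.08 4 [0.12  0.121 0.121] 0.536
0.09 21 [0.111 0.121 0.192] 0.545
0.1 40 [0.109 0.121 0.194] 0.547
0.11 34 [0.11  0.121 0.194] 0.546
0.12 26 [0.111 0.12  0.194] 0.546
0.13 89 [0.098 0.186 0.204] 0.55
0.14 118 [0.094 0.123 0.212] 0.548
0.15 131 [0.094 0.179 0.212] 0.55
0.16 118 [0.09  0.15  0.216] 0.553
0.17 131 [0.089 0.152 0.215] 0.552
0.18 198 [0.09  0.165 0.217] 0.552
0.19 126 [0.09  0.18  0.215] 0.547
0.2 19 [0.181 0.187 0.188] 0.55
```

View pics/s3.png

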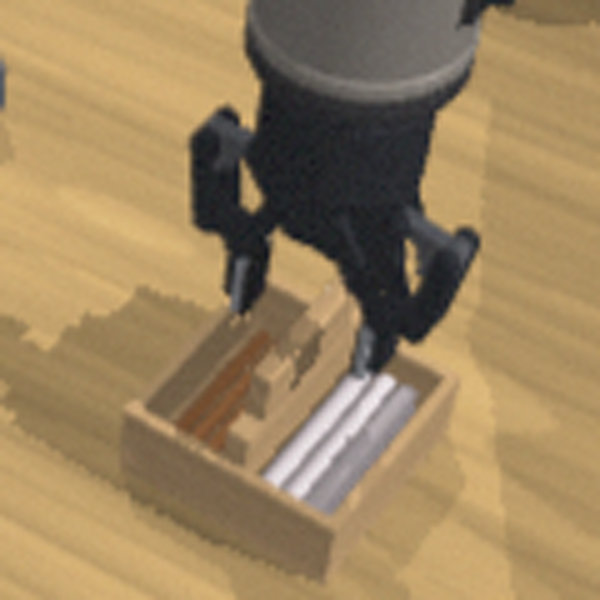

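The crop shows the fingers (240,300) and (370,360) on either side of the board at (310,350). The tips are at about z=0.086, still only 9 mm below the board's top, so I go 19 mm lower and close.

Request:
apply_moves --deltas '[{"jaw": 60, "dp": [0, 0, 5], "rotation": [0, 0, 0]}, {"jaw": 60, "dp": [0, 0, 5], "rotation": [0, 0, 0]}, {"jaw": 60, "dp": [0, 0, 5], "rotation": [0, 0, 0]}, {"jaw": 60, "dp": [0, 0, 4], "rotation": [0, 0, 0]}, {"jaw": 60, "dp": [0, 0, 0], "rotation": [0, 0, 0]}]'

```text
t: 7.05
tcp_pos: [0.5394, 0.1508, 0.0514]
tcp_rot: [-0.684, 0.729, 0.0, -0.0]
wrist_force: [-0.5, 0.5, 0.3]
width: 0.0604
```

Request:
apply_moves --deltas '[{"jaw": 30, "dp": [0, 0, 0], "rotation": [0, 0, 0]}, {"jaw": 16, "dp": [0, 0, 0], "rotation": [0, 0, 0]}, {"jaw": 13, "dp": [0, 0, 0], "rotation": [0, 0, 0]}, {"jaw": 8, "dp": [0, 0, 0], "rotation": [0, 0, 0]}, {"jaw": 5, "dp": [0, 0, 0], "rotation": [0, 0, 0]}]' --grip_force 90

```text
t: 7.55
tcp_pos: [0.5398, 0.1509, 0.0522]
tcp_rot: [-0.684, 0.73, -0.0, 0.0]
wrist_force: [-0.7, -1.4, 3.5]
width: 0.0106
```

Request:
apply_moves --deltas '[{"jaw": 5, "dp": [0, 0, 0], "rotation": [0, 0, 0]}, {"jaw": 5, "dp": [0, 0, 0], "rotation": [0, 0, 0]}, {"jaw": 5, "dp": [0, 0, 0], "rotation": [0, 0, 0]}, {"jaw": 5, "dp": [0, 0, 0], "rotation": [0, 0, 0]}, {"jaw": 5, "dp": [0, 0, 0], "rotation": [0, 0, 0]}]'

```text
t: 8.05
tcp_pos: [0.5398, 0.1509, 0.0522]
tcp_rot: [-0.684, 0.73, -0.0, 0.0]
wrist_force: [-0.3, -0.6, 5.9]
width: 0.0108
```

Gripped (11 mm). Lifting.

Request:
apply_moves --deltas '[{"jaw": 5, "dp": [0, 0, -5], "rotation": [0, 0, 0]}, {"jaw": 5, "dp": [0, 0, -15], "rotation": [0, 0, 0]}, {"jaw": 5, "dp": [0, 0, -30], "rotation": [0, 0, 0]}, {"jaw": 5, "dp": [0, 0, -40], "rotation": [0, 0, 0]}, {"jaw": 5, "dp": [0, 0, -30], "rotation": [0, 0, 0]}]'

```text
t: 8.55
tcp_pos: [0.5398, 0.1513, 0.1751]
tcp_rot: [-0.684, 0.729, -0.0, 0.001]
wrist_force: [1.6, 0.6, -2.8]
width: 0.0104
```

Request:
apply_moves --deltas '[{"jaw": 5, "dp": [0, 0, 0], "rotation": [0, 0, 0]}, {"jaw": 5, "dp": [0, 0, 0], "rotation": [0, 0, 0]}, {"jaw": 5, "dp": [0, 0, 0], "rotation": [0, 0, 0]}, {"jaw": 5, "dp": [0, 0, 0], "rotation": [0, 0, 0]}, {"jaw": 5, "dp": [0, 0, 0], "rotation": [0, 0, 0]}]'

```text
t: 9.05
tcp_pos: [0.5392, 0.1508, 0.1711]
tcp_rot: [-0.684, 0.729, 0.0, -0.001]
wrist_force: [-0.7, 0.1, -2.9]
width: 0.0109
```

Run:
```python
from h import *
im,d=snapshot('scene');p=camera_params('scene');X=cloud(p,d).reshape(-1,3);np.save('/tmp/scene2.npy',d)
plan(.4798,-.2048,.172,-108.5)
s=state();q=R.from_quat(p["rotation"])
cv2.imwrite('pics/s4.png',cv2.resize(im[140:300,310:470,::-1],(560,560),interpolation=2))
near=(np.hypot(X[:,0]-.54,X[:,1]-.151)<.12)
for lo in np.arange(.05,.24,.01):
    Q=X[near&(X[:,2]>=lo)&(X[:,2]<lo+.01)]
    if len(Q)>5: print(round(lo,2),len(Q),np.round(Q.mean(0),3),np.round(cv2.minAreaRect((Q[:,:2]*1000).astype(np.float32))[2],1))
```

```text
t 9.1 tcp [0.5393 0.1509 0.1712] dp [358.74  36.59  -0.64] rot [ 0.0012 -0.0004  0.2587] F [ 0.12 -0.79 -3.06] T [ 0.002 -0.043  0.   ] w 0.0111
0.11 42 [0.585 0.165 0.118] 38.0
0.12 293 [0.566 0.146 0.126] 86.6
0.13 458 [0.553 0.144 0.135] 86.2
0.14 772 [0.547 0.168 0.146] 86.6
0.15 438 [0.554 0.155 0.155] 86.2
0.16 458 [0.554 0.157 0.163] 86.7
0.17 48 [0.577 0.152 0.174] 86.0
0.18 68 [0.577 0.151 0.184] 77.8
0.19 60 [0.56  0.153 0.195] 5.8
0.2 81 [0.559 0.155 0.205] 10.2
0.21 129 [0.554 0.15  0.213] 59.2
0.22 62 [0.548 0.148 0.226] 89.2
0.23 156 [0.546 0.151 0.236] 86.1
```

View pics/s4.png

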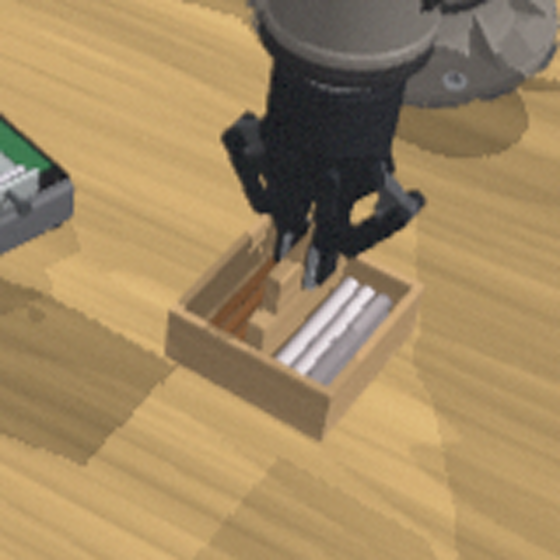

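The caddy is held level: underside about z=0.119, weight about 3 N, no tilt visible. Carrying it over the pan.

Request:
apply_moves --deltas '[{"jaw": 5, "dp": [20, 2, 0], "rotation": [0, 0, 0]}, {"jaw": 5, "dp": [40, 4, 0], "rotation": [0, 0, 0]}, {"jaw": 5, "dp": [44, 4.5, 0], "rotation": [0, 0, 0]}, {"jaw": 5, "dp": [44, 4.5, 0], "rotation": [0, 0, 0]}, {"jaw": 5, "dp": [44, 4.5, 0], "rotation": [0, 0, 0]}]'

```text
t: 9.6
tcp_pos: [0.5072, -0.041, 0.1717]
tcp_rot: [-0.684, 0.729, 0.0, -0.0]
wrist_force: [1.3, -0.6, -2.0]
width: 0.0106
```

Request:
apply_moves --deltas '[{"jaw": 5, "dp": [44, 4.5, 0], "rotation": [0, 0, 0]}, {"jaw": 5, "dp": [44, 4.5, 0], "rotation": [0, 0, 0]}, {"jaw": 5, "dp": [40, 4.5, 0], "rotation": [0, 0, 0]}, {"jaw": 5, "dp": [26, 2.5, 0], "rotation": [0, 0, 0]}, {"jaw": 5, "dp": [12.7, 1.1, 0], "rotation": [0, 0, 0]}]'

```text
t: 10.1
tcp_pos: [0.4792, -0.2073, 0.1716]
tcp_rot: [-0.683, 0.73, 0.0, -0.0]
wrist_force: [0.3, 0.7, -3.6]
width: 0.0103
```

Request:
apply_moves --deltas '[{"jaw": 5, "dp": [0, 0, 0], "rotation": [0, 0, 0.065]}, {"jaw": 5, "dp": [0, 0, 0], "rotation": [0, 0, 0.065]}, {"jaw": 5, "dp": [0, 0, 0], "rotation": [0, 0, 0.065]}, {"jaw": 5, "dp": [0, 0, 0], "rotation": [0, 0, 0.0637]}, {"jaw": 5, "dp": [0, 0, 0], "rotation": [0, 0, 0]}]'

```text
t: 10.6
tcp_pos: [0.4803, -0.2039, 0.1717]
tcp_rot: [-0.584, 0.812, 0.0, -0.0]
wrist_force: [-0.4, 0.2, -2.8]
width: 0.0104
```

Run:
```python
from h import *
plan(.4798,-.2048,.125,-108.5)
im,d=snapshot('scene');p=camera_params('scene');X=cloud(p,d).reshape(-1,3)
M=R.from_euler('z',-18.5,degrees=True).as_matrix()[:2,:2]
near=(np.hypot(X[:,0]-.48,X[:,1]+.205)<.12)
for lo,hi in((.155,.172),(.13,.17)):
    Q=X[near&(X[:,2]>=lo)&(X[:,2]<hi)];r=cv2.minAreaRect((Q[:,:2]*1000).astype(np.float32));print(len(Q),np.round(Q[:,2].max(),3),r, "scale axes centre",np.array(r[0])@M)
cv2.imwrite('pics/s5.png',cv2.resize(im[100:240,200:360,::-1],(640,560),interpolation=2))
```

```text
t 10.6 tcp [ 0.4803 -0.2039  0.1717] dp [ 1.05  0.16 46.69] rot [ 0.0005  0.0003 -0.0002] F [-0.41  0.22 -2.79] T [-0.04  -0.065  0.019] w 0.0104
587 0.172 ((482.34613037109375, -203.623046875), (125.67485809326172, 122.49942779541016), 71.42797088623047) scale axes centre [522.03078635 -40.04987893]
1480 0.17 ((482.5486755371094, -203.56478881835938), (125.60395812988281, 123.10121154785156), 71.07670593261719) scale axes centre [522.20437917 -39.93036291]
```

View pics/s5.png

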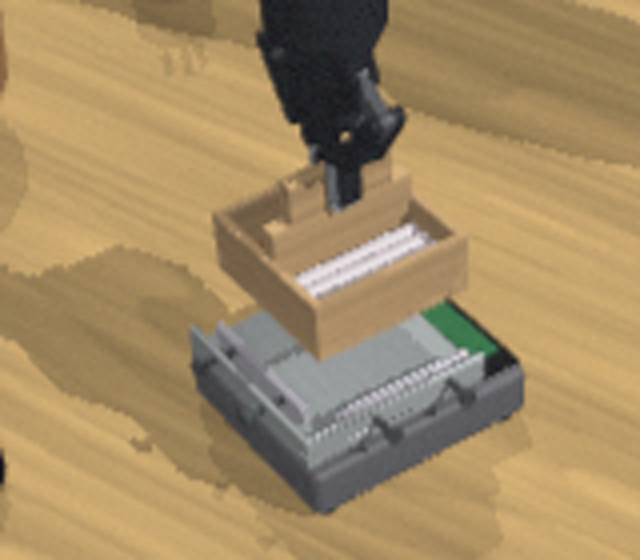

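The caddy hangs level above the pan, about 3.5 mm short of the far bar (picture, upper left, (260,370)) and 4.5 mm short of the left one (400,390). Lowering.

Request:
apply_moves --deltas '[{"jaw": 5, "dp": [1, 0, 10], "rotation": [0, 0, 0]}, {"jaw": 5, "dp": [0, 0, 15], "rotation": [0, 0, 0]}, {"jaw": 5, "dp": [0, 0, 15], "rotation": [0, 0, 0]}, {"jaw": 5, "dp": [0, 0, 8], "rotation": [0, 0, 0]}, {"jaw": 5, "dp": [0, 0, 4], "rotation": [0, 0, 0]}]'

```text
t: 11.15
tcp_pos: [0.4793, -0.2054, 0.1188]
tcp_rot: [-0.585, 0.811, 0.001, -0.0]
wrist_force: [0.0, -0.1, -3.4]
width: 0.0108
```

Request:
apply_moves --deltas '[{"jaw": 5, "dp": [0, 0, 1], "rotation": [0, 0, 0]}, {"jaw": 5, "dp": [0, 0, 1], "rotation": [0, 0, 0]}, {"jaw": 5, "dp": [0, 0, 1], "rotation": [0, 0, 0]}, {"jaw": 5, "dp": [0, 0, 1], "rotation": [0, 0, 0]}, {"jaw": 5, "dp": [0, 0, 1], "rotation": [0, 0, 0]}]'

```text
t: 11.65
tcp_pos: [0.4799, -0.2057, 0.1151]
tcp_rot: [-0.584, 0.812, -0.0, 0.0]
wrist_force: [-0.4, -0.6, -2.3]
width: 0.0108
```

Request:
apply_moves --deltas '[{"jaw": 5, "dp": [0, 0, 0.5], "rotation": [0, 0, 0]}, {"jaw": 5, "dp": [0, 0, 0.5], "rotation": [0, 0, 0]}, {"jaw": 5, "dp": [0, 0, 0], "rotation": [0, 0, 0]}, {"jaw": 5, "dp": [0, 0, 0], "rotation": [0, 0, 0]}, {"jaw": 5, "dp": [0, 0, 0], "rotation": [0, 0, 0]}]'

```text
t: 12.15
tcp_pos: [0.4798, -0.2056, 0.114]
tcp_rot: [-0.584, 0.812, -0.0, 0.0]
wrist_force: [-0.9, 0.3, -3.2]
width: 0.0105
```

Request:
apply_moves --deltas '[{"jaw": 5, "dp": [0, 0, 0.4], "rotation": [0, 0, 0]}, {"jaw": 5, "dp": [0, 0, 0.4], "rotation": [0, 0, 0]}, {"jaw": 5, "dp": [0, 0, 0.2], "rotation": [0, 0, 0]}, {"jaw": 5, "dp": [0, 0, 0], "rotation": [0, 0, 0]}, {"jaw": 5, "dp": [0, 0, 0], "rotation": [0, 0, 0]}]'

```text
t: 12.65
tcp_pos: [0.4798, -0.2057, 0.1129]
tcp_rot: [-0.584, 0.812, 0.0, 0.0]
wrist_force: [-0.6, -0.5, -2.9]
width: 0.0108
```

Request:
apply_moves --deltas '[{"jaw": 5, "dp": [0, 0, 0.4], "rotation": [0, 0, 0]}, {"jaw": 5, "dp": [0, 0, 0.4], "rotation": [0, 0, 0]}, {"jaw": 5, "dp": [0, 0, 0.2], "rotation": [0, 0, 0]}, {"jaw": 5, "dp": [0, 0, 0], "rotation": [0, 0, 0]}, {"jaw": 5, "dp": [0, 0, 0], "rotation": [0, 0, 0]}]'

```text
t: 13.15
tcp_pos: [0.4798, -0.2057, 0.1122]
tcp_rot: [-0.584, 0.812, -0.0, 0.0]
wrist_force: [-3.2, 0.2, 5.8]
width: 0.0106
```

Contact with the pan (force −2.9 → +5.8 N). Backing off so that it just stands, then starting toward the far bar (tool −y).

Request:
apply_moves --deltas '[{"jaw": 5, "dp": [0, 0, -0.3], "rotation": [0, 0, 0]}, {"jaw": 5, "dp": [0, 0, -0.1], "rotation": [0, 0, 0]}, {"jaw": 5, "dp": [0, 0, 0], "rotation": [0, 0, 0]}, {"jaw": 5, "dp": [0, 0, 0], "rotation": [0, 0, 0]}, {"jaw": 5, "dp": [0, 0, 0], "rotation": [0, 0, 0]}]'

```text
t: 13.65
tcp_pos: [0.4798, -0.2056, 0.1122]
tcp_rot: [-0.584, 0.812, 0.0, -0.0]
wrist_force: [-0.1, 0.5, -3.5]
width: 0.0107
```

Request:
apply_moves --deltas '[{"jaw": 5, "dp": [0, -0.3, 0], "rotation": [0, 0, 0]}, {"jaw": 5, "dp": [0, -0.3, 0], "rotation": [0, 0, 0]}, {"jaw": 5, "dp": [0, -0.3, 0], "rotation": [0, 0, 0]}, {"jaw": 5, "dp": [0, -0.1, 0], "rotation": [0, 0, 0]}, {"jaw": 5, "dp": [0, 0, 0], "rotation": [0, 0, 0]}]'

```text
t: 14.15
tcp_pos: [0.4808, -0.206, 0.1123]
tcp_rot: [-0.584, 0.812, -0.0, 0.0]
wrist_force: [0.6, -1.2, -2.1]
width: 0.0109
```

```bash
cat >> h.py <<'E'
def fs(n=1):
    s=state();r=R.from_euler('z',-18.5,degrees=True).inv()
    print("t",round(s["t"],2),"F scale axes",np.round(r.apply(s["wrist_force"]),2),"T",np.round(r.apply(s["wrist_torque"]),3),"pos scale mm",np.round(r.apply(s["tcp_pos"])*1e3,2),"tilt",np.round((R.from_euler('z',-18.5,degrees=True).inv()*R.from_quat(s["tcp_rot"])).as_matrix()[:,2],4),"w",s["width"])
E
python3 -c "
from h import *
fs()"
```

```text
t 14.15 F scale axes [ 0.92 -0.93 -2.15] T [ 0.042  0.008 -0.007] pos scale mm [521.28 -42.77 112.34] tilt [ 0.e+00  1.e-04 -1.e+00] w 0.010862412232543
```

Request:
apply_moves --deltas '[{"jaw": 5, "dp": [0, -0.2, 0.2], "rotation": [0, 0, 0]}, {"jaw": 5, "dp": [0, -0.2, 0], "rotation": [0, 0, 0]}, {"jaw": 5, "dp": [0, -0.1, 0], "rotation": [0, 0, 0]}, {"jaw": 5, "dp": [0, 0, 0], "rotation": [0, 0, 0]}, {"jaw": 5, "dp": [0, 0, 0], "rotation": [0, 0, 0]}]'

```text
t: 14.65
tcp_pos: [0.4812, -0.2061, 0.1122]
tcp_rot: [-0.584, 0.812, -0.0, 0.0]
wrist_force: [-0.4, 0.2, -0.7]
width: 0.0104
```

```bash
python3 -c "
from h import *
fs()"
```

```text
t 14.65 F scale axes [-0.46  0.03 -0.7 ] T [-0.     0.213  0.062] pos scale mm [521.77 -42.77 112.18] tilt [ 1.e-04  1.e-04 -1.e+00] w 0.010375596243266016
```

Request:
apply_moves --deltas '[{"jaw": 5, "dp": [0, -0.2, 0], "rotation": [0, 0, 0]}, {"jaw": 5, "dp": [0, -0.2, 0], "rotation": [0, 0, 0]}, {"jaw": 5, "dp": [0, -0.1, 0], "rotation": [0, 0, 0]}, {"jaw": 5, "dp": [0, 0, 0], "rotation": [0, 0, 0]}, {"jaw": 5, "dp": [0, 0, 0], "rotation": [0, 0, 0]}]'

```text
t: 15.15
tcp_pos: [0.4816, -0.2063, 0.1122]
tcp_rot: [-0.584, 0.812, 0.0, -0.0]
wrist_force: [-2.8, 1.1, 3.6]
width: 0.0109
```

```bash
python3 -c "
from h import *
fs()"
```

```text
t 15.15 F scale axes [-3.04  0.12  3.6 ] T [0.043 0.718 0.034] pos scale mm [522.17 -42.77 112.16] tilt [-2.e-04  0.e+00 -1.e+00] w 0.010909627039445594
```

Request:
apply_moves --deltas '[{"jaw": 5, "dp": [0, 0, -0.1], "rotation": [-0.0015, 0, 0]}, {"jaw": 5, "dp": [0, 0, -0.1], "rotation": [0, 0, 0]}, {"jaw": 5, "dp": [0, 0, 0], "rotation": [0, 0, 0]}, {"jaw": 5, "dp": [0, 0, 0], "rotation": [0, 0, 0]}, {"jaw": 5, "dp": [0, 0, 0], "rotation": [0, 0, 0]}]'

```text
t: 15.65
tcp_pos: [0.4818, -0.2063, 0.1123]
tcp_rot: [-0.584, 0.812, 0.001, -0.0]
wrist_force: [-0.6, -0.1, -2.2]
width: 0.0107
```

```bash
python3 -c "
from h import *
fs()"
```

```text
t 15.65 F scale axes [-0.49 -0.3  -2.2 ] T [ 0.055 -0.065 -0.022] pos scale mm [522.34 -42.78 112.27] tilt [-1.4e-03  1.0e-04 -1.0e+00] w 0.010685750709787962
```

Request:
apply_moves --deltas '[{"jaw": 5, "dp": [0, -0.1, 0], "rotation": [0, 0, 0]}, {"jaw": 5, "dp": [0, -0.1, 0], "rotation": [0, 0, 0]}, {"jaw": 5, "dp": [0, -0.1, 0], "rotation": [0, 0, 0]}, {"jaw": 5, "dp": [0, -0.1, 0], "rotation": [0, 0, 0]}, {"jaw": 5, "dp": [0, 0, 0], "rotation": [0, 0, 0]}]'

```text
t: 16.15
tcp_pos: [0.4821, -0.2064, 0.1123]
tcp_rot: [-0.584, 0.812, 0.001, -0.0]
wrist_force: [0.5, 0.4, -2.7]
width: 0.0105
```

```bash
python3 -c "
from h import *
fs()"
```

```text
t 16.15 F scale axes [ 0.38  0.52 -2.72] T [ 0.031 -0.052  0.021] pos scale mm [522.67 -42.77 112.33] tilt [-1.4e-03  1.0e-04 -1.0e+00] w 0.010539018262135129
```

Request:
apply_moves --deltas '[{"jaw": 5, "dp": [0, -0.1, 0.06], "rotation": [0, 0, 0]}, {"jaw": 5, "dp": [0, -0.1, 0], "rotation": [0, 0, 0]}, {"jaw": 5, "dp": [0, -0.1, 0], "rotation": [0, 0, 0]}, {"jaw": 5, "dp": [0, -0.1, 0], "rotation": [0, 0, 0]}, {"jaw": 5, "dp": [0, -0.1, 0], "rotation": [0, 0, 0]}]'

```text
t: 16.65
tcp_pos: [0.4826, -0.2066, 0.1123]
tcp_rot: [-0.584, 0.812, 0.001, -0.0]
wrist_force: [-0.8, 0.1, -1.8]
width: 0.0106
```

Request:
apply_moves --deltas '[{"jaw": 5, "dp": [0, -0.1, 0], "rotation": [0, 0, 0]}, {"jaw": 5, "dp": [0, -0.1, 0], "rotation": [0, 0, 0]}, {"jaw": 5, "dp": [0, -0.1, 0], "rotation": [0, 0, 0]}, {"jaw": 5, "dp": [0, -0.1, 0], "rotation": [0, 0, 0]}, {"jaw": 5, "dp": [0, -0.1, 0], "rotation": [0, 0, 0]}]'

```text
t: 17.15
tcp_pos: [0.483, -0.2067, 0.1123]
tcp_rot: [-0.584, 0.812, 0.001, -0.0]
wrist_force: [-0.9, 0.8, -1.8]
width: 0.0104
```

Request:
apply_moves --deltas '[{"jaw": 5, "dp": [0, -0.1, 0], "rotation": [0, 0, 0]}, {"jaw": 5, "dp": [0, -0.1, 0], "rotation": [0, 0, 0]}, {"jaw": 5, "dp": [0, -0.1, 0], "rotation": [0, 0, 0]}, {"jaw": 5, "dp": [0, -0.1, 0], "rotation": [0, 0, 0]}, {"jaw": 5, "dp": [0, 0, 0], "rotation": [0, 0, 0]}]'

```text
t: 17.65
tcp_pos: [0.4834, -0.2068, 0.1123]
tcp_rot: [-0.584, 0.812, 0.001, -0.0]
wrist_force: [-0.3, 0.3, -0.6]
width: 0.0106
```

```bash
python3 -c "
from h import *
fs()"
```

```text
t 17.65 F scale axes [-0.35  0.18 -0.58] T [0.045 0.05  0.018] pos scale mm [524.07 -42.76 112.27] tilt [-1.5e-03  1.0e-04 -1.0e+00] w 0.010583960060119154
```

Request:
apply_moves --deltas '[{"jaw": 5, "dp": [0, -0.1, 0], "rotation": [0, 0, 0]}, {"jaw": 5, "dp": [0, -0.1, 0], "rotation": [0, 0, 0]}, {"jaw": 5, "dp": [0, -0.1, 0], "rotation": [0, 0, 0]}, {"jaw": 5, "dp": [0, -0.1, 0], "rotation": [0, 0, 0]}, {"jaw": 5, "dp": [0, 0, 0], "rotation": [0, 0, 0]}]'

```text
t: 18.15
tcp_pos: [0.4837, -0.2069, 0.1123]
tcp_rot: [-0.584, 0.812, 0.001, -0.0]
wrist_force: [-2.5, 0.8, 1.1]
width: 0.0104
```

```bash
python3 -c "
from h import *
fs()"
```

```text
t 18.15 F scale axes [-2.63  0.01  1.06] T [ 0.058  0.595 -0.004] pos scale mm [524.32 -42.75 112.28] tilt [-1.8e-03  1.0e-04 -1.0e+00] w 0.010425653541202128
```

Request:
apply_moves --deltas '[{"jaw": 5, "dp": [0, -0.1, 0], "rotation": [0, 0, 0]}, {"jaw": 5, "dp": [0, -0.1, 0], "rotation": [0, 0, 0]}, {"jaw": 5, "dp": [0, -0.1, 0], "rotation": [0, 0, 0]}, {"jaw": 5, "dp": [0, 0, 0], "rotation": [0, 0, 0]}, {"jaw": 5, "dp": [0, 0, 0], "rotation": [0, 0, 0]}]'

```text
t: 18.65
tcp_pos: [0.4837, -0.207, 0.1123]
tcp_rot: [-0.584, 0.812, 0.001, -0.001]
wrist_force: [-5.9, 2.5, 4.6]
width: 0.0105
```

```bash
python3 -c "
from h import *
fs()"
```

```text
t 18.65 F scale axes [-6.37  0.54  4.58] T [0.102 1.223 0.019] pos scale mm [524.39 -42.78 112.29] tilt [-0.0022  0.     -1.    ] w 0.010507694465165805
```

Home against the far bar (position stuck at 524.4 while the force grows). I unload the pan a little so that friction hardly counts, then push up to 10 N.

Request:
apply_moves --deltas '[{"jaw": 5, "dp": [0, 0, -0.1], "rotation": [0, 0, 0]}, {"jaw": 5, "dp": [0, -0.1, -0.1], "rotation": [0, 0, 0]}, {"jaw": 5, "dp": [0, -0.1, -0.05], "rotation": [0, 0, 0]}, {"jaw": 5, "dp": [0, 0, 0], "rotation": [0, 0, 0]}, {"jaw": 5, "dp": [0, 0, 0], "rotation": [0, 0, 0]}]'

```text
t: 19.15
tcp_pos: [0.4839, -0.207, 0.1124]
tcp_rot: [-0.584, 0.812, 0.001, -0.001]
wrist_force: [-4.1, 2.3, 2.4]
width: 0.0108
```

```bash
python3 -c "
from h import *
fs()"
```

```text
t 19.15 F scale axes [-4.58  0.88  2.42] T [ 0.183  1.307 -0.11 ] pos scale mm [524.59 -42.75 112.42] tilt [-0.0022  0.     -1.    ] w 0.010791555996775561
```

Request:
apply_moves --deltas '[{"jaw": 5, "dp": [0, -0.1, 0], "rotation": [0, 0, 0]}, {"jaw": 5, "dp": [0, -0.1, -0.05], "rotation": [0, 0, 0]}, {"jaw": 5, "dp": [0, -0.1, -0.05], "rotation": [0, 0, 0]}, {"jaw": 5, "dp": [0, 0, 0], "rotation": [0, 0, 0]}, {"jaw": 5, "dp": [0, 0, 0], "rotation": [0, 0, 0]}]'

```text
t: 19.65
tcp_pos: [0.484, -0.207, 0.1125]
tcp_rot: [-0.584, 0.812, 0.001, -0.001]
wrist_force: [-6.2, 2.9, 2.9]
width: 0.0107
```

```bash
python3 -c "
from h import *
fs()"
```

```text
t 19.65 F scale axes [-6.75  0.75  2.88] T [ 0.2    1.552 -0.055] pos scale mm [524.71 -42.74 112.46] tilt [-2.6e-03  1.0e-04 -1.0e+00] w 0.01069882581778469
```

Request:
apply_moves --deltas '[{"jaw": 5, "dp": [0, 0, 0], "rotation": [0.001, 0, 0]}, {"jaw": 5, "dp": [0, 0, 0], "rotation": [0.001, 0, 0]}, {"jaw": 5, "dp": [0, 0, 0], "rotation": [0, 0, 0]}, {"jaw": 5, "dp": [0, 0, 0], "rotation": [0, 0, 0]}, {"jaw": 5, "dp": [0, 0, 0], "rotation": [0, 0, 0]}]'

```text
t: 20.15
tcp_pos: [0.484, -0.207, 0.1124]
tcp_rot: [-0.584, 0.812, 0.0, -0.0]
wrist_force: [-6.0, 3.4, 3.0]
width: 0.0108
```

```bash
python3 -c "
from h import *
fs()"
```

```text
t 20.15 F scale axes [-6.75  1.35  2.95] T [ 0.212  1.482 -0.087] pos scale mm [524.71 -42.72 112.41] tilt [-6.e-04  1.e-04 -1.e+00] w 0.01084514425707631
```

Request:
apply_moves --deltas '[{"jaw": 5, "dp": [0, 0, 0], "rotation": [0, 0, 0]}, {"jaw": 5, "dp": [0, -0.1, 0], "rotation": [0, 0, 0]}, {"jaw": 5, "dp": [0, -0.1, 0], "rotation": [0, 0, 0]}, {"jaw": 5, "dp": [0, 0, 0], "rotation": [0, 0, 0]}, {"jaw": 5, "dp": [0, 0, 0], "rotation": [0, 0, 0]}]' --grip_force 120

```text
t: 20.65
tcp_pos: [0.4841, -0.207, 0.1125]
tcp_rot: [-0.584, 0.812, 0.0, -0.0]
wrist_force: [-7.1, 3.5, 4.5]
width: 0.0103
```

```bash
python3 -c "
from h import *
fs()"
```

```text
t 20.65 F scale axes [-7.82  1.05  4.5 ] T [ 0.206  1.827 -0.105] pos scale mm [524.73 -42.71 112.47] tilt [-9.e-04  1.e-04 -1.e+00] w 0.010327737642444436
```

Request:
apply_moves --deltas '[{"jaw": 5, "dp": [0, -0.1, 0], "rotation": [0, 0, 0.001]}, {"jaw": 5, "dp": [0, -0.1, 0], "rotation": [0, 0, 0.001]}, {"jaw": 5, "dp": [0, -0.05, 0], "rotation": [0, 0, 0]}, {"jaw": 5, "dp": [0, 0, 0], "rotation": [0, 0, 0]}, {"jaw": 5, "dp": [0, 0, 0], "rotation": [0, 0, 0]}]'

```text
t: 21.15
tcp_pos: [0.4842, -0.2069, 0.1125]
tcp_rot: [-0.583, 0.812, 0.001, -0.0]
wrist_force: [-8.8, 3.4, 6.8]
width: 0.0101
```

```bash
python3 -c "
from h import *
fs()"
```

```text
t 21.15 F scale axes [-9.45  0.47  6.81] T [ 0.36   2.065 -0.037] pos scale mm [524.8  -42.63 112.46] tilt [-1.3e-03  1.0e-04 -1.0e+00] w 0.01008318971692615
```

Request:
apply_moves --deltas '[{"jaw": 5, "dp": [0, 0, -0.1], "rotation": [0, 0, 0]}, {"jaw": 5, "dp": [0, -0.1, -0.1], "rotation": [0, 0, 0]}, {"jaw": 5, "dp": [0, -0.1, 0], "rotation": [0, 0, 0]}, {"jaw": 5, "dp": [0, 0, 0], "rotation": [0, 0, 0]}, {"jaw": 5, "dp": [0, 0, 0], "rotation": [0, 0, 0]}]'

```text
t: 21.65
tcp_pos: [0.4842, -0.207, 0.1125]
tcp_rot: [-0.583, 0.812, 0.001, -0.0]
wrist_force: [-7.1, 4.6, 4.8]
width: 0.0102
```

```bash
python3 -c "
from h import *
fs()"
```

```text
t 21.65 F scale axes [-8.18  2.1   4.82] T [ 0.343  2.128 -0.127] pos scale mm [524.89 -42.63 112.54] tilt [-1.5e-03  1.0e-04 -1.0e+00] w 0.010237875376168392
```

Request:
apply_moves --deltas '[{"jaw": 5, "dp": [0, -0.1, -0.05], "rotation": [0, 0, 0]}, {"jaw": 5, "dp": [0, -0.1, -0.05], "rotation": [0, 0, 0]}, {"jaw": 5, "dp": [0, -0.1, 0], "rotation": [0, 0, 0]}, {"jaw": 5, "dp": [0, 0, 0], "rotation": [0, 0, 0]}, {"jaw": 5, "dp": [0, 0, 0], "rotation": [0, 0, 0]}]'

```text
t: 22.15
tcp_pos: [0.4843, -0.2069, 0.1126]
tcp_rot: [-0.583, 0.812, 0.001, -0.001]
wrist_force: [-9.8, 4.6, 6.1]
width: 0.01
```

```bash
python3 -c "
from h import *
fs()"
```

```text
t 22.15 F scale axes [-10.72   1.29   6.06] T [ 0.413  2.458 -0.096] pos scale mm [524.9  -42.57 112.55] tilt [-2.1e-03  2.0e-04 -1.0e+00] w 0.010018136304542806
```

Request:
apply_moves --deltas '[{"jaw": 5, "dp": [0, -0.1, 0], "rotation": [0, 0, 0]}, {"jaw": 5, "dp": [0, 0, 0], "rotation": [0, 0, 0]}, {"jaw": 5, "dp": [0, 0, 0], "rotation": [0, 0, 0]}, {"jaw": 5, "dp": [0, 0, 0], "rotation": [0, 0, 0]}, {"jaw": 5, "dp": [0, 0, 0], "rotation": [0, 0, 0]}]'

```text
t: 22.65
tcp_pos: [0.4843, -0.207, 0.1126]
tcp_rot: [-0.583, 0.812, 0.001, -0.001]
wrist_force: [-10.4, 4.7, 6.2]
width: 0.0104
```

Request:
apply_moves --deltas '[{"jaw": 5, "dp": [0, 0, 0], "rotation": [0, 0, 0]}, {"jaw": 5, "dp": [0, 0, 0], "rotation": [0, 0, 0]}, {"jaw": 5, "dp": [0, 0, 0], "rotation": [0, 0, 0]}, {"jaw": 5, "dp": [0, 0, 0], "rotation": [0, 0, 0]}, {"jaw": 5, "dp": [0, 0, 0], "rotation": [0, 0, 0]}]'

```text
t: 23.15
tcp_pos: [0.4843, -0.2069, 0.1126]
tcp_rot: [-0.583, 0.812, 0.001, -0.001]
wrist_force: [-10.5, 5.4, 6.0]
width: 0.0101
```

```bash
python3 -c "
from h import *
fs()"
```

```text
t 23.15 F scale axes [-11.65   1.79   6.03] T [ 0.472  2.611 -0.073] pos scale mm [524.91 -42.59 112.56] tilt [-2.3e-03  1.0e-04 -1.0e+00] w 0.010118535803933324
```

Request:
apply_moves --deltas '[{"jaw": 5, "dp": [0, 0, -0.1], "rotation": [0, 0, 0]}, {"jaw": 5, "dp": [0, 0, -0.1], "rotation": [0, 0, 0]}, {"jaw": 5, "dp": [0, 0, -0.1], "rotation": [0, 0, 0]}, {"jaw": 5, "dp": [0, 0, 0], "rotation": [0, 0, 0]}, {"jaw": 5, "dp": [0, 0, 0], "rotation": [0, 0, 0]}]'

```text
t: 23.65
tcp_pos: [0.4844, -0.207, 0.1127]
tcp_rot: [-0.583, 0.812, 0.001, -0.001]
wrist_force: [-8.2, 4.0, 1.8]
width: 0.0101
```

```bash
python3 -c "
from h import *
fs()"
```

```text
t 23.65 F scale axes [-9.    1.18  1.77] T [ 0.376  2.16  -0.187] pos scale mm [525.03 -42.59 112.69] tilt [-2.1e-03  2.0e-04 -1.0e+00] w 0.01013854734563133
```

Request:
apply_moves --deltas '[{"jaw": 5, "dp": [0, 0, 0], "rotation": [0, 0, 0]}, {"jaw": 5, "dp": [0, 0, 0], "rotation": [0, 0, 0]}, {"jaw": 5, "dp": [0, 0, 0], "rotation": [0, 0, 0]}, {"jaw": 5, "dp": [0, 0, 0], "rotation": [0, 0, 0]}, {"jaw": 5, "dp": [0, 0, 0], "rotation": [0, 0, 0]}]'

```text
t: 24.15
tcp_pos: [0.4844, -0.207, 0.1127]
tcp_rot: [-0.583, 0.812, 0.001, -0.001]
wrist_force: [-8.8, 4.5, 2.1]
width: 0.0103
```

Request:
apply_moves --deltas '[{"jaw": 5, "dp": [0, -0.12, 0], "rotation": [0, 0, 0]}, {"jaw": 5, "dp": [0, 0, 0], "rotation": [0, 0, 0]}, {"jaw": 5, "dp": [0, 0, 0], "rotation": [0, 0, 0]}, {"jaw": 5, "dp": [0, 0, 0], "rotation": [0, 0, 0]}, {"jaw": 5, "dp": [0, 0, 0], "rotation": [0, 0, 0]}]'

```text
t: 24.65
tcp_pos: [0.4844, -0.207, 0.1127]
tcp_rot: [-0.583, 0.812, 0.001, -0.001]
wrist_force: [-8.6, 4.8, 2.7]
width: 0.0102
```

Request:
apply_moves --deltas '[{"jaw": 5, "dp": [0, 0, 0], "rotation": [0, 0, 0]}, {"jaw": 5, "dp": [0, 0, 0], "rotation": [0, 0, 0]}, {"jaw": 5, "dp": [0, 0, 0], "rotation": [0, 0, 0]}, {"jaw": 5, "dp": [0, 0, 0], "rotation": [0, 0, 0]}, {"jaw": 5, "dp": [0, 0, 0], "rotation": [0, 0, 0]}]'

```text
t: 25.15
tcp_pos: [0.4844, -0.207, 0.1127]
tcp_rot: [-0.583, 0.812, 0.001, -0.001]
wrist_force: [-8.5, 5.2, 3.3]
width: 0.0104
```

```bash
python3 -c "
from h import *
fs()"
```

```text
t 25.15 F scale axes [-9.7   2.28  3.34] T [ 0.39   2.396 -0.066] pos scale mm [525.04 -42.61 112.7 ] tilt [-2.3e-03  2.0e-04 -1.0e+00] w 0.010362004540839981
```

Far bar done: 10–11 N at the wrist held for over 2 s. Easing to a light touch and sliding left (tool −x).

Request:
apply_moves --deltas '[{"jaw": 5, "dp": [0, 0.2, 0], "rotation": [0, 0, 0]}, {"jaw": 5, "dp": [0, 0.2, 0], "rotation": [0, 0, 0]}, {"jaw": 5, "dp": [0, 0.2, 0], "rotation": [0, 0, 0]}, {"jaw": 5, "dp": [0, 0, 0], "rotation": [0, 0, 0]}, {"jaw": 5, "dp": [0, 0, 0], "rotation": [0, 0, 0]}]'

```text
t: 25.65
tcp_pos: [0.4843, -0.207, 0.1127]
tcp_rot: [-0.583, 0.812, 0.001, -0.0]
wrist_force: [-5.1, 2.5, -2.8]
width: 0.0098
```

```bash
python3 -c "
from h import *
fs()"
```

```text
t 25.65 F scale axes [-5.65  0.73 -2.78] T [ 0.379  1.445 -0.121] pos scale mm [524.98 -42.59 112.66] tilt [-1.3e-03  2.0e-04 -1.0e+00] w 0.009826144201980958
```

Request:
apply_moves --deltas '[{"jaw": 5, "dp": [-0.2, 0, 0], "rotation": [0, 0, 0]}, {"jaw": 5, "dp": [-0.2, 0, 0], "rotation": [0, 0, 0]}, {"jaw": 5, "dp": [-0.2, 0, 0], "rotation": [0, 0, 0]}, {"jaw": 5, "dp": [-0.2, 0, 0], "rotation": [0, 0, 0]}, {"jaw": 5, "dp": [-0.2, 0, 0], "rotation": [0, 0, 0]}]'

```text
t: 26.15
tcp_pos: [0.4844, -0.2067, 0.1127]
tcp_rot: [-0.583, 0.812, 0.0, -0.001]
wrist_force: [-6.0, -0.4, -1.4]
width: 0.0104
```

```bash
python3 -c "
from h import *
fs()"
```

```text
t 26.15 F scale axes [-5.57 -2.33 -1.41] T [-0.659  1.473 -0.188] pos scale mm [524.96 -42.31 112.68] tilt [-1.3e-03 -5.0e-04 -1.0e+00] w 0.010435102585358165
```

Request:
apply_moves --deltas '[{"jaw": 5, "dp": [0, 0.2, 0], "rotation": [0, 0, 0]}, {"jaw": 5, "dp": [0, 0.2, 0], "rotation": [0, 0, 0]}, {"jaw": 5, "dp": [0, 0.1, 0], "rotation": [0, 0, 0]}, {"jaw": 5, "dp": [0, 0, 0], "rotation": [0, 0, 0]}, {"jaw": 5, "dp": [0, 0, 0], "rotation": [0, 0, 0]}]'

```text
t: 26.65
tcp_pos: [0.4846, -0.2063, 0.113]
tcp_rot: [-0.583, 0.812, 0.0, -0.0]
wrist_force: [-4.8, -0.3, -4.2]
width: 0.0102
```

```bash
python3 -c "
from h import *
fs()"
```

```text
t 26.65 F scale axes [-4.49 -1.8  -4.19] T [-0.543  1.4   -0.183] pos scale mm [525.04 -41.86 113.04] tilt [-1.e-04 -0.e+00 -1.e+00] w 0.010160920598373896
```

Request:
apply_moves --deltas '[{"jaw": 5, "dp": [-0.2, 0, 0], "rotation": [0, 0, 0]}, {"jaw": 5, "dp": [-0.2, 0, 0], "rotation": [0, 0, 0]}, {"jaw": 5, "dp": [-0.2, 0, 0], "rotation": [0, 0, 0]}, {"jaw": 5, "dp": [-0.2, 0, 0], "rotation": [0, 0, 0]}, {"jaw": 5, "dp": [-0.2, 0, 0], "rotation": [0, 0, 0]}]'

```text
t: 27.15
tcp_pos: [0.4849, -0.2055, 0.1131]
tcp_rot: [-0.583, 0.812, -0.0, -0.0]
wrist_force: [-6.2, -1.5, -3.2]
width: 0.01
```

```bash
python3 -c "
from h import *
fs()"
```

```text
t 27.15 F scale axes [-5.41 -3.35 -3.22] T [-0.837  1.51  -0.253] pos scale mm [525.01 -41.05 113.13] tilt [-1.e-04 -2.e-04 -1.e+00] w 0.009996226057027616
```

The caddy has pitched slightly in the grip and is partly hung. I'll ease off, release so it settles flat against the far bar, then regrip.

Request:
apply_moves --deltas '[{"jaw": 5, "dp": [0, 0.2, 0.1], "rotation": [0, 0, 0]}, {"jaw": 5, "dp": [0, 0.2, 0.1], "rotation": [0, 0, 0]}, {"jaw": 5, "dp": [0, 0.1, 0.1], "rotation": [0, 0, 0]}, {"jaw": 5, "dp": [0, 0, 0.1], "rotation": [0, 0, 0]}, {"jaw": 5, "dp": [0, 0, 0], "rotation": [0, 0, 0]}]'

```text
t: 27.65
tcp_pos: [0.4847, -0.2053, 0.1129]
tcp_rot: [-0.583, 0.812, -0.0, 0.0]
wrist_force: [-5.4, -1.6, -1.4]
width: 0.0099
```

```bash
python3 -c "
from h import *
fs()"
```

```text
t 27.65 F scale axes [-4.66 -3.2  -1.39] T [-0.704  1.336 -0.209] pos scale mm [524.8  -40.86 112.92] tilt [ 5.e-04 -1.e-04 -1.e+00] w 0.00989452871734132
```

Request:
apply_moves --deltas '[{"jaw": 11, "dp": [0, 0, 0], "rotation": [0, 0, 0]}, {"jaw": 14, "dp": [0, 0, 0], "rotation": [0, 0, 0]}, {"jaw": 18, "dp": [0, 0, 0], "rotation": [0, 0, 0]}, {"jaw": 22, "dp": [0, 0, 0], "rotation": [0, 0, 0]}, {"jaw": 25, "dp": [0, 0, 0], "rotation": [0, 0, 0]}]' --grip_force 40

```text
t: 28.15
tcp_pos: [0.4852, -0.2052, 0.113]
tcp_rot: [-0.583, 0.812, -0.0, 0.0]
wrist_force: [-1.1, 0.0, 0.4]
width: 0.0251
```

```bash
python3 -c "
from h import *
fs()
im,d=snapshot('scene')
cv2.imwrite('pics/s6.png',cv2.resize(im[110:230,210:350,::-1],(700,600),interpolation=2))"
```

```text
t 28.15 F scale axes [-1.02 -0.3   0.42] T [ 0.003  0.048 -0.   ] pos scale mm [525.25 -40.58 113.02] tilt [ 1.3e-03  2.0e-04 -1.0e+00] w 0.025059118531575695
```

View pics/s6.png

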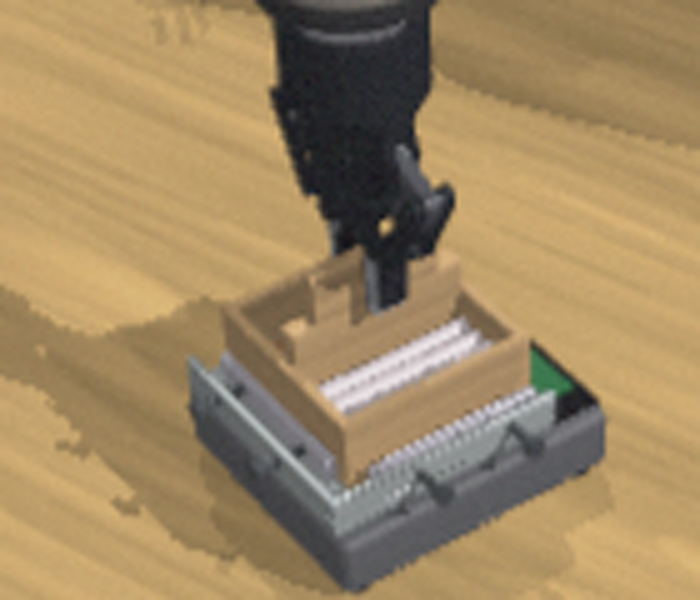

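The picture shows the caddy flat on the pan at the far bar (left edge around (280,430)), with a gap still to the left bar at (450,440). For the left push I'll use the closed fingers low on its −y wall. That avoids tipping and the grip coupling.

Request:
apply_moves --deltas '[{"jaw": 25, "dp": [0, 0, -5], "rotation": [0, 0, 0]}, {"jaw": 25, "dp": [0, 0, -15], "rotation": [0, 0, 0]}, {"jaw": 25, "dp": [0, 0, -20], "rotation": [0, 0, 0]}, {"jaw": 25, "dp": [0, 0, -20], "rotation": [0, 0, 0]}, {"jaw": 25, "dp": [0, 0, -10], "rotation": [0, 0, 0]}]'

```text
t: 28.7
tcp_pos: [0.4854, -0.2054, 0.1847]
tcp_rot: [-0.583, 0.812, -0.001, 0.001]
wrist_force: [0.3, -0.1, -0.7]
width: 0.025
```

Run:
```python
from h import *
print(np.round(state()["joint_positions"],2))
plan(.4602,-.2805,.182,161.5);plan(.4602,-.2805,.182,-18.5)
im,d=snapshot('scene');p=camera_params('scene');X=cloud(p,d).reshape(-1,3);M=R.from_euler('z',-18.5,degrees=True).as_matrix()[:2,:2]
Q=X[(np.hypot(X[:,0]-.484,X[:,1]+.205)<.11)&(X[:,2]>.095)&(X[:,2]<.112)];r=cv2.minAreaRect((Q[:,:2]*1000).astype(np.float32));print(r,np.array(r[0])@M)
```

```text
[ 0.43  0.23 -0.18  1.96  0.05  0.95 -1.67]
t 28.7 tcp [ 0.4854 -0.2054  0.1847] dp [79.22 -0.1   2.7 ] rot [-0.0021  0.0021  1.5687] F [ 0.29 -0.09 -0.73] T [-0.021  0.016  0.069] w 0.025
t 28.7 tcp [ 0.4854 -0.2054  0.1847] dp [79.22 -0.1   2.7 ] rot [-0.0021 -0.0021 -1.5729] F [ 0.29 -0.09 -0.73] T [-0.021  0.016  0.069] w 0.025
((486.20806884765625, -204.27630615234375), (125.55461120605469, 123.14141082763672), 71.45289611816406) [525.90043618 -39.4439691 ]
```

Request:
apply_moves --deltas '[{"jaw": 25, "dp": [26.4, 0, 0], "rotation": [0, 0, 0]}, {"jaw": 10, "dp": [26.4, 0, 0], "rotation": [0, 0, 0]}, {"jaw": 0, "dp": [26.4, 0, 0], "rotation": [0, 0, 0]}, {"jaw": 0, "dp": [0, 0, 0], "rotation": [0, 0, -0.143]}, {"jaw": 0, "dp": [0, 0, 0], "rotation": [0, 0, -0.143]}]'

```text
t: 29.25
tcp_pos: [0.4588, -0.2809, 0.1821]
tcp_rot: [-0.695, 0.719, 0.0, -0.0]
wrist_force: [0.5, -0.6, -0.7]
width: 0.0
```

Request:
apply_moves --deltas '[{"jaw": 0, "dp": [0, 0, 0], "rotation": [0, 0, -0.143]}, {"jaw": 0, "dp": [0, 0, 0], "rotation": [0, 0, -0.143]}, {"jaw": 0, "dp": [0, 0, 0], "rotation": [0, 0, -0.143]}, {"jaw": 0, "dp": [0, 0, 0], "rotation": [0, 0, -0.143]}, {"jaw": 0, "dp": [0, 0, 0], "rotation": [0, 0, -0.143]}]'

```text
t: 29.75
tcp_pos: [0.4592, -0.2801, 0.1821]
tcp_rot: [0.903, -0.43, -0.0, -0.0]
wrist_force: [-0.0, -0.4, 0.4]
width: -0.0002
```

Request:
apply_moves --deltas '[{"jaw": 0, "dp": [0, 0, 0], "rotation": [0, 0, -0.143]}, {"jaw": 0, "dp": [0, 0, 0], "rotation": [0, 0, -0.143]}, {"jaw": 0, "dp": [0, 0, 0], "rotation": [0, 0, -0.143]}, {"jaw": 0, "dp": [0, 0, 0], "rotation": [0, 0, -0.143]}, {"jaw": 0, "dp": [0, 0, 0], "rotation": [0, 0, 0]}]'

```text
t: 30.25
tcp_pos: [0.4592, -0.2802, 0.1821]
tcp_rot: [0.987, -0.159, -0.0, -0.0]
wrist_force: [0.1, -0.7, 0.1]
width: 0.0001
```

Run:
```python
from h import *
plan(.4602,-.2805,.056,-18.5);fs()
```

```text
t 30.25 tcp [ 0.4592 -0.2802  0.1821] dp [1.1300e+00 5.0000e-02 1.2615e+02] rot [-0.0005  0.0002  0.0028] F [ 0.15 -0.68  0.13] T [-0.063  0.063 -0.002] w 0.0001
t 30.25 F scale axes [ 0.36 -0.6   0.13] T [-0.079  0.039 -0.002] pos scale mm [ 524.32 -119.99  182.15] tilt [-2.e-04  5.e-04 -1.e+00] w 0.00010209922848840598
```

Request:
apply_moves --deltas '[{"jaw": 0, "dp": [0.5, 0, 10], "rotation": [0, 0, 0.003]}, {"jaw": 0, "dp": [0.5, 0, 20], "rotation": [0, 0, 0]}, {"jaw": 0, "dp": [0, 0, 20], "rotation": [0, 0, 0]}, {"jaw": 0, "dp": [0, 0, 15], "rotation": [0, 0, 0]}, {"jaw": 0, "dp": [0, 0, 5], "rotation": [0, 0, 0]}]'

```text
t: 30.75
tcp_pos: [0.4594, -0.2799, 0.1106]
tcp_rot: [0.986, -0.164, -0.001, -0.001]
wrist_force: [-0.1, -0.5, -0.0]
width: -0.0
```

Run:
```python
from h import *
fs()
im,d=snapshot('scene');p=camera_params('scene');X=cloud(p,d).reshape(-1,3);M=R.from_euler('z',-18.5,degrees=True).as_matrix()[:2,:2]
S=X[:,:2]@M
m=(abs(S[:,0]-.525)<.03)&(abs(S[:,1]+.12)<.03)
for lo in np.arange(.09,.18,.006):
    k=m&(X[:,2]>=lo)&(X[:,2]<lo+.006)
    if k.sum()>1: print(round(lo,3),k.sum(),"x",np.round(np.percentile(S[k,0],[5,95]),3),"y",np.round(np.percentile(S[k,1],[5,95]),3))
cv2.imwrite('pics/s7.png',cv2.resize(im[110:230,210:350,::-1],(700,600),interpolation=2))
```

```text
t 30.75 F scale axes [ 0.1  -0.46 -0.03] T [ 0.005 -0.008  0.047] pos scale mm [ 524.5  -119.71  110.56] tilt [-2.3e-03  7.0e-04 -1.0e+00] w -4.6733623725839675e-05
0.09 8 x [0.54  0.552] y [-0.097 -0.092]
0.096 11 x [0.531 0.553] y [-0.102 -0.092]
0.102 13 x [0.52  0.555] y [-0.1   -0.092]
0.12 3 x [0.521 0.53 ] y [-0.112 -0.109]
0.126 11 x [0.516 0.536] y [-0.114 -0.107]
0.132 21 x [0.518 0.539] y [-0.122 -0.107]
0.138 18 x [0.515 0.541] y [-0.121 -0.109]
0.144 23 x [0.514 0.54 ] y [-0.122 -0.107]
0.15 21 x [0.513 0.539] y [-0.117 -0.107]
0.156 15 x [0.518 0.54 ] y [-0.116 -0.108]
0.162 21 x [0.506 0.545] y [-0.115 -0.106]
0.168 42 x [0.499 0.552] y [-0.12  -0.105]
0.174 50 x [0.499 0.551] y [-0.129 -0.105]
```

View pics/s7.png

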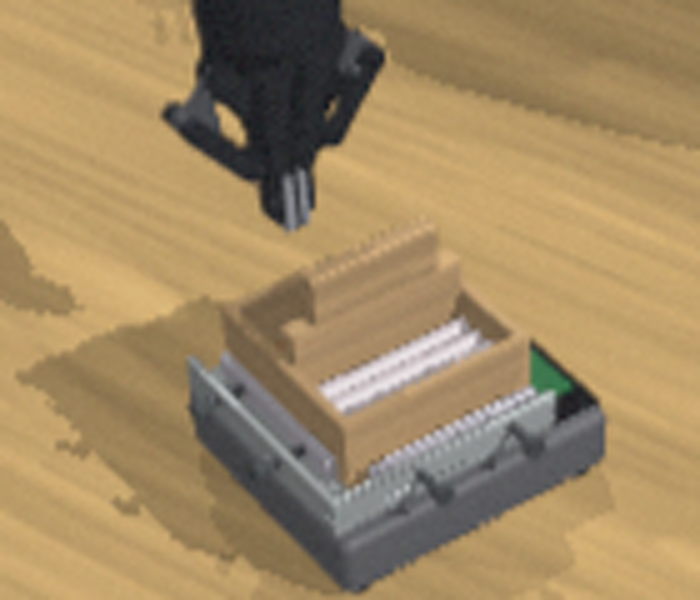

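The picture shows the caddy flat with the closed fingers (290,200) standing clear behind its −y wall; the tips are at z≈0.123. Going down to 10 mm above the pan.

Request:
apply_moves --deltas '[{"jaw": 0, "dp": [0, 0, 12], "rotation": [0, 0.002, 0]}, {"jaw": 0, "dp": [0, 0, 15], "rotation": [0, 0, 0]}, {"jaw": 0, "dp": [0, 0, 13], "rotation": [0, 0, 0]}, {"jaw": 0, "dp": [0, 0, 9], "rotation": [0, 0, 0]}, {"jaw": 0, "dp": [0, 0, 4], "rotation": [0, 0, 0]}]'

```text
t: 31.3
tcp_pos: [0.4601, -0.2803, 0.0585]
tcp_rot: [0.987, -0.162, 0.001, -0.0]
wrist_force: [-0.4, -0.0, 0.6]
width: 0.0003
```

Request:
apply_moves --deltas '[{"jaw": 0, "dp": [0.5, -0.8, 0], "rotation": [0, 0, 0]}, {"jaw": 0, "dp": [0, -0.8, 0], "rotation": [0, 0, 0]}, {"jaw": 0, "dp": [0, -0.8, 0], "rotation": [0, 0, 0]}, {"jaw": 0, "dp": [0, -0.8, 0], "rotation": [0, 0, 0]}, {"jaw": 0, "dp": [0, -0.8, 0], "rotation": [0, 0, 0]}]'

```text
t: 31.8
tcp_pos: [0.4624, -0.277, 0.0601]
tcp_rot: [0.987, -0.162, 0.001, 0.0]
wrist_force: [0.2, 0.1, -0.5]
width: -0.0002
```

```bash
python3 -c "
from h import *
fs()"
```

```text
t 31.8 F scale axes [ 0.15  0.1  -0.53] T [-0.028  0.056  0.055] pos scale mm [ 526.44 -115.97   60.12] tilt [ 3.e-03 -1.e-04 -1.e+00] w -0.0002397617251799869
```

Request:
apply_moves --deltas '[{"jaw": 0, "dp": [0, -0.6, 0.5], "rotation": [0, 0, 0]}, {"jaw": 0, "dp": [0, -0.6, 0.5], "rotation": [0, 0, 0]}, {"jaw": 0, "dp": [0, -0.6, 0.5], "rotation": [0, 0, 0]}, {"jaw": 0, "dp": [0, -0.6, 0], "rotation": [0, 0, 0]}, {"jaw": 0, "dp": [0, -0.6, 0], "rotation": [0, 0, 0]}]'

```text
t: 32.3
tcp_pos: [0.4632, -0.2741, 0.0583]
tcp_rot: [0.987, -0.162, 0.001, 0.0]
wrist_force: [-0.1, -0.4, 0.3]
width: 0.0005
```

```bash
python3 -c "
from h import *
fs();print(np.round(state()['joint_positions'],2))"
```

```text
t 32.3 F scale axes [ 0.05 -0.36  0.35] T [0.017 0.019 0.038] pos scale mm [ 526.25 -112.93   58.28] tilt [ 2.4e-03  1.0e-04 -1.0e+00] w 0.0005164788801988437
[ 0.69  0.43 -0.34  2.03  0.21  0.71 -0.1 ]
```

Request:
apply_moves --deltas '[{"jaw": 0, "dp": [0, -0.3, 0], "rotation": [0, 0, 0]}, {"jaw": 0, "dp": [0, -0.3, 0], "rotation": [0, 0, 0]}, {"jaw": 0, "dp": [0, -0.3, 0], "rotation": [0, 0, 0]}, {"jaw": 0, "dp": [0, -0.3, 0], "rotation": [0, 0, 0]}, {"jaw": 0, "dp": [0, -0.3, 0], "rotation": [0, 0, 0]}]'

```text
t: 32.8
tcp_pos: [0.4637, -0.2728, 0.0583]
tcp_rot: [0.987, -0.162, 0.001, 0.0]
wrist_force: [-0.8, -1.7, 0.6]
width: -0.0003
```

Request:
apply_moves --deltas '[{"jaw": 0, "dp": [0, -0.2, 0], "rotation": [0, 0, 0]}, {"jaw": 0, "dp": [0, -0.2, 0], "rotation": [0, 0, 0]}, {"jaw": 0, "dp": [0, -0.2, 0], "rotation": [0, 0, 0]}, {"jaw": 0, "dp": [0, -0.2, 0], "rotation": [0, 0, 0]}, {"jaw": 0, "dp": [0, -0.2, 0], "rotation": [0, 0, 0]}]'

```text
t: 33.3
tcp_pos: [0.464, -0.2718, 0.0583]
tcp_rot: [0.987, -0.162, 0.001, 0.0]
wrist_force: [-1.0, -1.6, 0.3]
width: -0.0
```

```bash
python3 -c "
from h import *
fs()"
```

```text
t 33.3 F scale axes [-0.42 -1.83  0.29] T [-0.366 -0.054  0.039] pos scale mm [ 526.31 -110.51   58.32] tilt [ 0.0025 -0.     -1.    ] w -2.9936768386143083e-05
```

Request:
apply_moves --deltas '[{"jaw": 0, "dp": [0, -0.15, 0], "rotation": [0, 0, 0]}, {"jaw": 0, "dp": [0, -0.15, 0], "rotation": [0, 0, 0]}, {"jaw": 0, "dp": [0, -0.15, 0], "rotation": [0, 0, 0]}, {"jaw": 0, "dp": [0, -0.15, 0], "rotation": [0, 0, 0]}, {"jaw": 0, "dp": [0, -0.1, 0], "rotation": [0, 0, 0]}]'

```text
t: 33.8
tcp_pos: [0.4643, -0.2711, 0.0583]
tcp_rot: [0.987, -0.162, 0.001, 0.0]
wrist_force: [0.1, -2.4, 0.5]
width: -0.0002
```

Request:
apply_moves --deltas '[{"jaw": 0, "dp": [0, -0.12, 0], "rotation": [0, 0, 0]}, {"jaw": 0, "dp": [0, -0.12, 0], "rotation": [0, 0, 0]}, {"jaw": 0, "dp": [0, -0.12, 0], "rotation": [0, 0, 0]}, {"jaw": 0, "dp": [0, -0.12, 0], "rotation": [0, 0, 0]}, {"jaw": 0, "dp": [0, -0.12, 0], "rotation": [0, 0, 0]}]'

```text
t: 34.3
tcp_pos: [0.4644, -0.2705, 0.0583]
tcp_rot: [0.987, -0.162, 0.001, 0.0]
wrist_force: [0.2, -1.3, -1.0]
width: -0.0002
```

Request:
apply_moves --deltas '[{"jaw": 0, "dp": [0, -0.12, 0], "rotation": [0, 0, 0]}, {"jaw": 0, "dp": [0, -0.12, 0], "rotation": [0, 0, 0]}, {"jaw": 0, "dp": [0, -0.12, 0], "rotation": [0, 0, 0]}, {"jaw": 0, "dp": [0, -0.12, 0], "rotation": [0, 0, 0]}, {"jaw": 0, "dp": [0, -0.12, 0], "rotation": [0, 0, 0]}]'

```text
t: 34.8
tcp_pos: [0.4646, -0.27, 0.0583]
tcp_rot: [0.987, -0.162, 0.001, 0.0]
wrist_force: [-1.7, -1.5, 1.4]
width: 0.0001
```

Request:
apply_moves --deltas '[{"jaw": 0, "dp": [0, -0.12, 0], "rotation": [0, 0, 0]}, {"jaw": 0, "dp": [0, -0.12, 0], "rotation": [0, 0, 0]}, {"jaw": 0, "dp": [0, -0.12, 0], "rotation": [0, 0, 0]}, {"jaw": 0, "dp": [0, -0.12, 0], "rotation": [0, 0, 0]}, {"jaw": 0, "dp": [0, -0.12, 0], "rotation": [0, 0, 0]}]'

```text
t: 35.3
tcp_pos: [0.4649, -0.2694, 0.0583]
tcp_rot: [0.987, -0.162, 0.001, 0.0]
wrist_force: [-0.7, -1.4, 0.2]
width: -0.0
```

```bash
python3 -c "
from h import *
fs()"
```

```text
t 35.3 F scale axes [-0.21 -1.6   0.17] T [-0.352 -0.032 -0.004] pos scale mm [ 526.31 -107.96   58.32] tilt [ 2.5e-03  1.0e-04 -1.0e+00] w -3.816596605956216e-05
```

Request:
apply_moves --deltas '[{"jaw": 0, "dp": [0, -0.14, 0], "rotation": [0, 0, 0]}, {"jaw": 0, "dp": [0, -0.14, 0], "rotation": [0, 0, 0]}, {"jaw": 0, "dp": [0, -0.14, 0], "rotation": [0, 0, 0]}, {"jaw": 0, "dp": [0, -0.14, 0], "rotation": [0, 0, 0]}, {"jaw": 0, "dp": [0, -0.14, 0], "rotation": [0, 0, 0]}]'

```text
t: 35.8
tcp_pos: [0.4651, -0.2687, 0.0583]
tcp_rot: [0.987, -0.162, 0.001, 0.0]
wrist_force: [-0.7, -1.1, 0.9]
width: 0.0003
```

Request:
apply_moves --deltas '[{"jaw": 0, "dp": [0, -0.14, 0], "rotation": [0, 0, 0]}, {"jaw": 0, "dp": [0, -0.14, 0], "rotation": [0, 0, 0]}, {"jaw": 0, "dp": [0, -0.14, 0], "rotation": [0, 0, 0]}, {"jaw": 0, "dp": [0, -0.14, 0], "rotation": [0, 0, 0]}, {"jaw": 0, "dp": [0, -0.14, 0], "rotation": [0, 0, 0]}]'

```text
t: 36.3
tcp_pos: [0.465, -0.2686, 0.0583]
tcp_rot: [0.987, -0.162, 0.001, 0.0]
wrist_force: [-1.4, -7.1, 0.2]
width: -0.0003
```

Home against the left bar (7.2 N). Bringing it to about 11 N at the wrist (about 1.6 N of that is friction).

Request:
apply_moves --deltas '[{"jaw": 0, "dp": [0, -0.1, 0], "rotation": [0, 0, 0]}, {"jaw": 0, "dp": [0, -0.1, 0], "rotation": [0, 0, 0]}, {"jaw": 0, "dp": [0, -0.1, 0], "rotation": [0, 0, 0]}, {"jaw": 0, "dp": [0, 0, 0], "rotation": [0, 0, 0]}, {"jaw": 0, "dp": [0, 0, 0], "rotation": [0, 0, 0]}]'

```text
t: 36.8
tcp_pos: [0.465, -0.2686, 0.0583]
tcp_rot: [0.987, -0.163, 0.001, 0.001]
wrist_force: [-2.9, -7.9, 0.5]
width: 0.0004
```

```bash
python3 -c "
from h import *
fs()"
```

```text
t 36.8 F scale axes [-0.24 -8.41  0.46] T [-1.582  0.078  0.005] pos scale mm [ 526.22 -107.13   58.33] tilt [ 2.4e-03 -7.0e-04 -1.0e+00] w 0.0003972517819653443
```

Request:
apply_moves --deltas '[{"jaw": 0, "dp": [0, -0.1, 0], "rotation": [0, 0, 0]}, {"jaw": 0, "dp": [0, -0.1, 0], "rotation": [0, 0, 0]}, {"jaw": 0, "dp": [0, -0.1, 0], "rotation": [0, 0, 0]}, {"jaw": 0, "dp": [0, 0, 0], "rotation": [0, 0, 0]}, {"jaw": 0, "dp": [0, 0, 0], "rotation": [0, 0, 0]}]'

```text
t: 37.3
tcp_pos: [0.465, -0.2686, 0.0583]
tcp_rot: [0.987, -0.163, 0.001, 0.001]
wrist_force: [-3.4, -9.3, 0.2]
width: 0.0003
```

```bash
python3 -c "
from h import *
fs()"
```

```text
t 37.3 F scale axes [-0.31 -9.94  0.2 ] T [-1.941 -0.014 -0.033] pos scale mm [ 526.18 -107.14   58.33] tilt [ 0.0024 -0.001  -1.    ] w 0.0002832582432842273
```

Adding about 1.2 N and holding for a second.

Request:
apply_moves --deltas '[{"jaw": 0, "dp": [0, -0.1, 0], "rotation": [0, 0, 0]}, {"jaw": 0, "dp": [0, -0.1, 0], "rotation": [0, 0, 0]}, {"jaw": 0, "dp": [0, 0, 0], "rotation": [0, 0, 0]}, {"jaw": 0, "dp": [0, 0, 0], "rotation": [0, 0, 0]}, {"jaw": 0, "dp": [0, 0, 0], "rotation": [0, 0, 0]}]'

```text
t: 37.8
tcp_pos: [0.465, -0.2686, 0.0584]
tcp_rot: [0.987, -0.163, 0.001, 0.001]
wrist_force: [-3.7, -9.4, 1.6]
width: -0.0
```

Request:
apply_moves --deltas '[{"jaw": 0, "dp": [0, 0, 0], "rotation": [0, 0, 0]}, {"jaw": 0, "dp": [0, 0, 0], "rotation": [0, 0, 0]}, {"jaw": 0, "dp": [0, 0, 0], "rotation": [0, 0, 0]}, {"jaw": 0, "dp": [0, 0, 0], "rotation": [0, 0, 0]}, {"jaw": 0, "dp": [0, 0, 0], "rotation": [0, 0, 0]}]'

```text
t: 38.3
tcp_pos: [0.465, -0.2686, 0.0583]
tcp_rot: [0.987, -0.163, 0.001, 0.001]
wrist_force: [-2.4, -9.9, 0.9]
width: 0.0003
```

Run:
```python
from h import *
fs()
im,d=snapshot('scene');p=camera_params('scene');X=cloud(p,d).reshape(-1,3);M=R.from_euler('z',-18.5,degrees=True).as_matrix()[:2,:2]
Q=X[(np.hypot(X[:,0]-.4865,X[:,1]+.201)<.098)&(X[:,2]>.095)&(X[:,2]<.112)];r=cv2.minAreaRect((Q[:,:2]*1000).astype(np.float32));print(r,np.array(r[0])@M,Q[:,2].max())
cv2.imwrite('pics/s8.png',cv2.resize(im[110:230,210:350,::-1],(700,600),interpolation=2))
```

```text
t 38.3 F scale axes [  0.86 -10.17   0.86] T [-2.109e+00  3.000e-02 -1.000e-03] pos scale mm [ 526.21 -107.15   58.35] tilt [ 0.0024 -0.0012 -1.    ] w 0.0003227536751699926
((485.2959289550781, -206.04080200195312), (138.57339477539062, 123.46935272216797), 72.26634216308594) [525.59531509 -41.40670848] 0.11196395128553205
```

View pics/s8.png

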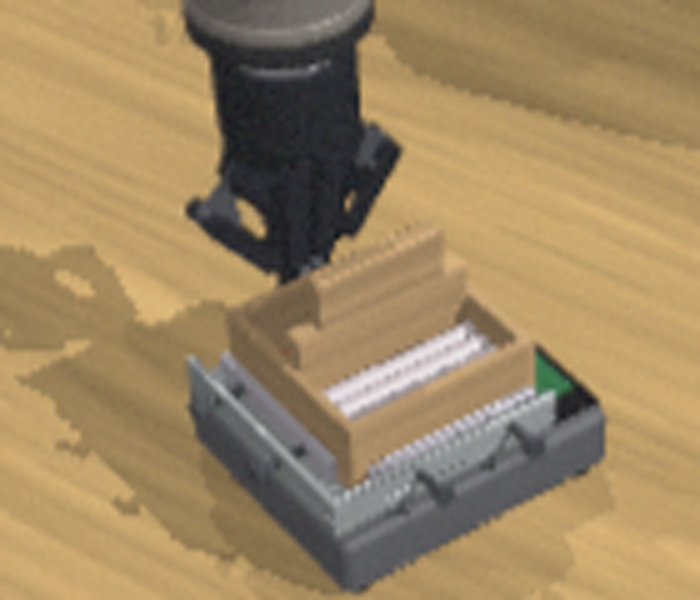

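The picture shows the caddy seated against both bars, flat, with the fingers behind the −y wall. Adding a touch to make up for friction, holding 0.5 s, then backing away.

Request:
apply_moves --deltas '[{"jaw": 0, "dp": [0, -0.15, 0], "rotation": [0, 0, 0]}, {"jaw": 0, "dp": [0, -0.1, 0], "rotation": [0, 0, 0]}, {"jaw": 0, "dp": [0, 0, 0], "rotation": [0, 0, 0]}, {"jaw": 0, "dp": [0, 0, 0], "rotation": [0, 0, 0]}, {"jaw": 0, "dp": [0, 0, 0], "rotation": [0, 0, 0]}]'

```text
t: 38.85
tcp_pos: [0.4651, -0.2685, 0.0584]
tcp_rot: [0.987, -0.163, 0.001, 0.001]
wrist_force: [-4.2, -11.2, 1.2]
width: -0.0003
```

Request:
apply_moves --deltas '[{"jaw": 0, "dp": [0, 0, 0], "rotation": [0, 0, 0]}, {"jaw": 0, "dp": [0, 0, 0], "rotation": [0, 0, 0]}, {"jaw": 0, "dp": [0, 0, 0], "rotation": [0, 0, 0]}, {"jaw": 0, "dp": [0, 0, 0], "rotation": [0, 0, 0]}, {"jaw": 0, "dp": [0, 0, 0], "rotation": [0, 0, 0]}]'

```text
t: 39.35
tcp_pos: [0.465, -0.2686, 0.0584]
tcp_rot: [0.987, -0.163, 0.001, 0.001]
wrist_force: [-3.5, -11.1, 2.0]
width: -0.0
```

```bash
python3 -c "
from h import *
fs()"
```

```text
t 39.35 F scale axes [  0.18 -11.64   2.03] T [-2.378  0.096  0.016] pos scale mm [ 526.2  -107.13   58.37] tilt [ 0.0024 -0.0014 -1.    ] w -4.821475861511555e-05
```

Request:
apply_moves --deltas '[{"jaw": 0, "dp": [0, 0.5, 0], "rotation": [0, 0, 0]}, {"jaw": 0, "dp": [0, 1, 0], "rotation": [0, 0, 0]}, {"jaw": 0, "dp": [0, 3, 0], "rotation": [0, 0, 0]}, {"jaw": 0, "dp": [0, 8, 0], "rotation": [0, 0, 0]}, {"jaw": 0, "dp": [0, 15, 0], "rotation": [0, 0, 0]}]'

```text
t: 39.85
tcp_pos: [0.457, -0.293, 0.0583]
tcp_rot: [0.987, -0.161, 0.001, -0.0]
wrist_force: [-0.2, -0.4, -0.4]
width: -0.0001
```

Request:
apply_moves --deltas '[{"jaw": 0, "dp": [0, 10, -10], "rotation": [0, 0, 0]}, {"jaw": 0, "dp": [0, 10, -30], "rotation": [0, 0, 0]}, {"jaw": 0, "dp": [0, 10, -40], "rotation": [0, 0, 0]}, {"jaw": 0, "dp": [0, 20, -40], "rotation": [0, 0, 0]}, {"jaw": 0, "dp": [0, 20, -20], "rotation": [0, 0, 0]}]'

```text
t: 40.35
tcp_pos: [0.4344, -0.3612, 0.2027]
tcp_rot: [0.987, -0.162, 0.003, 0.001]
wrist_force: [0.3, -0.3, -0.1]
width: 0.0002
```

Run:
```python
from h import *
fs()
M=R.from_euler('z',-18.5,degrees=True).as_matrix()[:2,:2]
out=[]
for c in("scene","top"):
    im,d=snapshot(c);p=camera_params(c);X=cloud(p,d).reshape(-1,3)
    Q=X[(np.hypot(X[:,0]-.4865,X[:,1]+.201)<.098)&(X[:,2]>.095)&(X[:,2]<.112)];r=cv2.minAreaRect((Q[:,:2]*1000).astype(np.float32));print(c,len(Q),r,np.array(r[0])@M)
    for n in("tape","glue_gun","scissors"):
        q=mark_of(c,n)
        if q: print(n,np.round(onz(p,q[0]["uv"],0),3))
    out.append(cv2.resize((im[110:230,210:330] if c=="scene" else im[245:365,340:460])[:,:,::-1],(400,400),interpolation=2))
cv2.imwrite('pics/s9.png',np.hstack(out))
```

```text
t 40.35 F scale axes [ 0.36 -0.18 -0.09] T [ 0.06  -0.005 -0.008] pos scale mm [ 526.55 -204.72  202.69] tilt [ 0.0065 -0.0012 -1.    ] w 0.00015936498948620673
scene 548 ((487.09552001953125, -200.37466430664062), (125.06346893310547, 122.77042388916016), 71.55879974365234) [525.50401799 -35.46235745]
tape [ 0.766 -0.006  0.   ]
glue_gun [ 0.729 -0.359  0.   ]
scissors [0.7   0.363 0.   ]
top 817 ((484.9805603027344, -199.77474975585938), (120.89108276367188, 120.14291381835938), 71.07637023925781) [523.30799598 -35.56453086]
tape [ 0.752 -0.008  0.   ]
glue_gun [ 0.739 -0.365  0.   ]
scissors [0.698 0.372 0.   ]
```

View pics/s9.png

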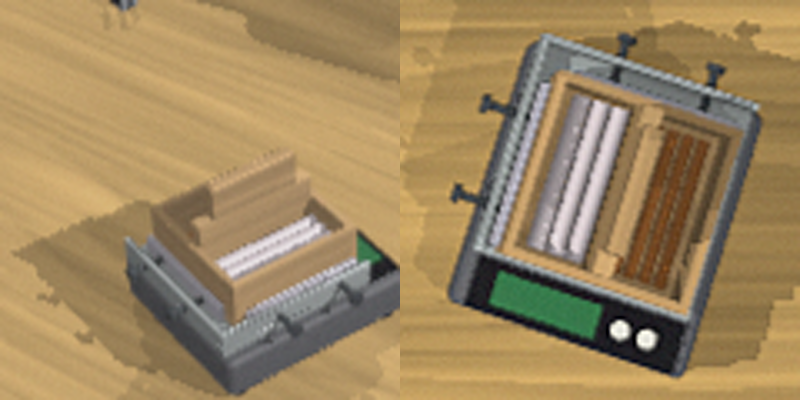

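The picture shows the caddy upright and square against both bars, inside the pan's bare edges, with the gripper clear. Handing in.

```bash
python3 -c "
from h import *
print(close_job())"
```

```text
the job is handed in; nothing more can be done
None
```

The caddy is on the pan, upright, released and home against the far bar and then the left bar. I handed the job in at about 40 s of the 72 allowed.

- **Far push:** made through the gripped handle board. The wrist read about 10 to 11.6 N along the push for more than 2 s. Part of that was friction on the pan, so the bar itself probably felt less. I estimate 7 to 11 N and cannot separate it better than that.
- **Left push:** the caddy had pitched slightly in the grip, so I released it to settle flat. I then pushed low on its outer wall with closed fingers. The wrist held about 10 to 12 N for over a second, with about 1.6 N of that friction, so roughly 10 N on the bar.
- **Force limits:** I read the force only at the end of each half-second call. No push reading against either bar came near 15 N.
- **Final check:**
  - The top camera puts the caddy about 5 mm short of the pan's centre toward the display and 2 mm left of it. Its yaw is within about 0.3° of the scale, and no edge overhangs.
  - The tape, glue gun and scissors read within about 1 cm of where they started, which is the detectors' own scatter.

Two things disagreed along the way:
- The camera depth showed the fingertips about 30 to 35 mm higher than the reported tool position. My first grasp closed on air without touching anything, and I corrected by depth.
- The two cameras differ by about 2 mm in the scale's x direction.

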